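Charge the mill jar with grinding balls

ROBOT

A 7-joint arm with a two-finger parallel gripper is mounted at the origin on the work surface. World frame = base frame: x ahead of the robot, y to its left, z up, the work surface at z = 0. Lengths are in mm, angles in rad, forces in N, time in s.
With the tool pointing down it reaches from about 400 to 875 mm from the base axis. Payload 4.4 kg.
Tool frame: the origin (TCP) lies at the very end of the fingers, on their centre line; the grasp point (between the pads) lies ctrl.grip_depth behind it (ctrl.grip_depth is the distance from the TCP to the grasp point, in mm); y points along the fingers, x is the direction in which the jaws open and shut, and the axes are right-handed (so a half turn about y gives the same grasp; the last joint's range is limited). The gripper opens to 85 mm and grips with 20 to 120 N. Pads are 22 mm wide; open, the fingers measure 114 mm over their backs; the gripper's body (76 mm by 85 mm) begins 54 mm behind the grasp point. The pads swing forward as they close: fully open they stand 13 mm farther back than shut.
Start: joints at [-0.066, 0.628, 0.038, 1.517, -0.027, 0.996, -0.02], TCP at [650.014, 0.027, 231.313] pointing down, gripper open.
Joint ranges: [-3.06, 3.06], [-0.37, 2.12], [-1.25, 1.32], [0.18, 2.47], [-1.1, 4.24], [0.23, 1.98], [-2.94, 2.94]. Speed limits (rad/s): [2.57, 2.57, 3.14, 3.14, 3.14, 3.14, 3.14].

INTERFACE

Orientations are given as [roll, pitch, yaw] about the fixed x, y, z axes, in that order (R = Rz(yaw) Ry(pitch) Rx(roll)).
In Python, from cell import ctrl gives the robot as it stands.
- The arm moves only by the tool apply_moves, never from a script. Its argument "motion" is a list of rows, each a list of 5 numbers: the shift along the tool's x, y, z in cm, then the turn about the tool's y in rad, then the finger opening in cm, from 0 to 8.54. In form: [[tx, ty, tz, roll, hand], ...]. A call has 1 to 20 rows; each row is the pose to reach, as a shift and turn from the pose commanded when the call began, along the tool's axes at that moment; what a row does not reach only later rows make up. A row lasts 1/8 s, in which the tool goes at most 62.5 mm and 10.7 degrees, less where a joint would pass 70% of its speed; a pose out of reach is approached as far as the arm can. A call with a gripper value outside its range is refused whole. The fingers move at their own pace and stop on an object; the grip force is fixed at half the most. Time passes only in rows, so rows that repeat a pose let the fingers close. It gives the time, the measured TCP pose, the force and the opening at its end, in the units of the state.
- ctrl.read_state(): the state, without advancing time (a new reading comes with each control period).
- ctrl.get_image(name): name is "scene" or "side" or "wrist"; returns a dict with "image" (480x640x3 uint8, red, green, blue), "vfov" (degrees; the focal length in pixels is half the picture's height over the tangent of half this angle, whatever the lens; pixels are square), "cx", "cy" (the principal point, pixels), "extrinsics" (4x4, takes a point from world to camera coordinates); the wrist camera has in their place "tool_from_camera" (4x4, takes a point from camera to tool coordinates, whose origin is the TCP and whose axes are the tool frame's). Camera axes: x right, y up, looking along -z (the intrinsics and any distortion apply to the point x, -y, -z); pixel columns grow to the right and rows downward; lengths in mm; the calibration is good to about 2 mm. A picture is of the moment at which its call begins: read the wrist's pose just before it. There is no depth.
- ctrl.finish_job(): hands the job in, once; it reports no verdict.
Trained networks look in a picture, given as the dict that the camera call returned (one of the last four; its "shot" number tells which), for a name from the list of things; names that differ only in an ending like _2 or _b are one class to them, and where a whole thing is asked for, a point or a joint stands for the part that bears it (a point fixed in the world has none). Each returns a list of dicts, best first, with "confidence" (0 to 1); they miss things now and then, are a little off and sometimes report something else, mostly with a low value. They report only what shows in the picture. A call takes as long as a camera call. They do not tell look-alikes from the thing itself.
- ctrl.search_frame(picture, query): "location" ([x, y, z] in mm, in world coordinates, good to about 4 mm: the middle of the surface that is visible of it).
- ctrl.mark_of(picture, query): "location" ([x, y, z] in mm, in world coordinates, good to about 4 mm: a listed point, or the origin of a listed thing).
The state is a dict: "clock": time; "qpos": joint angles; "qd": joint speeds; "tau": joint torques, N m; "eef_pos": TCP position; "tool_rot": TCP orientation; "force": force on the tool from outside, world axes, zero at the start; "torque": the same for the moment, N m; "width": finger opening in mm.
Only numpy, scipy, OpenCV 4.12 (cv2) and the standard library are available. Lean on these libraries where they do the work, as an engineer would, in place of code of your own. Each camera call takes 0.05 s, during which the arm holds its last target.

TASK

Draw the full steel cup out of its rack bay by sliding it along the bench, without spilling, then pick it up and, from close above the mill jar, pour all nine grinding balls into the jar. Stand the empty cup upright on the bench again, let go, and leave the jar upright where it is and the tin, bottle and spatula undisturbed.

Things in the scene. Friction and masses are not known exactly. Their poses are not given: they have to be found in the camera images.
- rack: Fixed blue two-bay rack, mm. Origin: middle of its footprint, on the bench. Open above and towards its -x (roughly the robot). Three walls 6 thick, 68 high, x -38 to 38, at y -82, 0, 82, make bays 76 wide centred at y -41 and 41; behind, x 38 to 44, are bars at z 48 to 68 and 0 to 16. No floor: cup and tin stand on the bench, one in each bay. The cup is clear of the walls at rack x below -71.
- cup: Steel cup, mm: 52 high, outer diameter 55 at foot, 66 at rim, wall 3, about 0.16 kg, full nearly to the rim with nine balls (no room for a finger). Origin: centre of underside; z its axis. Two flat black rubber grip pads at y -34 and 34 (68 across, x -14 to 14, z 14 to 42). Its -x side faces out of the bay, with a hinge block (54 wide, to x -36, z 26 to 36) and pull loop. 4 mm beside it in the bay: too little to grip.
- loop (a joint): Hinge of the cup's orange wire pull loop (rad): 0 = level, straight out along the cup's -x; positive = swung up, at most 1.2; starts 0 to 0.4; swings freely, stays where left. Axis: along cup y at x -36, z 31 mm. Wire 5 thick, cross bar 43 mm from the axis, clear opening 43 (along y) by 40: shut fingers go down into it. Good for pulling the cup along; lifted by it, the cup tips.
- loop_bar (a point): Middle of the cross bar of the pull loop.
- cup_mouth (a point): Centre of the cup's mouth, on its axis at rim height (52 mm above its underside); axes as the cup's.
- jar: Loose aluminium mill jar, open at the top, 85 high, outer diameter 120, wall 4, floor 6 mm thick, about 1.3 kg. Origin: centre of the underside. Starts empty.
- tin: Bystander: closed yellow tin, 60 diameter, 50 high, loose in the other bay. Origin: centre of the underside.
- sample: Bystander: white sample bottle with blue cap, 50 diameter, 120 high, loose. Origin: centre of the underside.
- knife: Bystander: spatula, 170 long, lying loose along its x. Origin: underside, near its middle.
- ball1_center (a point): Centre of white ceramic grinding ball 1 of 9, 22 diameter, about 21 g, loose, at first in the cup.
- ball2_center (a point): Centre of white ceramic grinding ball 2 of 9, 22 diameter, about 21 g, loose, at first in the cup.
- ball3_center (a point): Centre of white ceramic grinding ball 3 of 9, 22 diameter, about 21 g, loose, at first in the cup.
- ball4_center (a point): Centre of white ceramic grinding ball 4 of 9, 22 diameter, about 21 g, loose, at first in the cup.
- ball5_center (a point): Centre of white ceramic grinding ball 5 of 9, 22 diameter, about 21 g, loose, at first in the cup.
- ball6_center (a point): Centre of white ceramic grinding ball 6 of 9, 22 diameter, about 21 g, loose, at first in the cup.
- ball7_center (a point): Centre of white ceramic grinding ball 7 of 9, 22 diameter, about 21 g, loose, at first in the cup.
- ball8_center (a point): Centre of white ceramic grinding ball 8 of 9, 22 diameter, about 21 g, loose, at first in the cup.
- ball9_center (a point): Centre of white ceramic grinding ball 9 of 9, 22 diameter, about 21 g, loose, at first in the cup.
Things that resemble listed ones, but are neither listed nor needed, are in the scene too. Leave any red look-alike of the rack alone.

How it is judged (in metres and radians):
On the way, in this order (a step that is already met when the one before it is completed fails the run):
1. the cup has been slid out of the rack, upright on the bench, with all its balls (x of cup in the frame of rack below -0.068 m and angle between cup's own z axis and vertical below 0.12 rad and height (world z) of cup below 0.006 m and horizontal distance between each of ball1_center, ball2_center, ball3_center, ball4_center, ball5_center, ball6_center, ball7_center, ball8_center, ball9_center and cup below 0.034 m), for 0.1 s.
2. the cup is tipped over the jar (angle between cup's own z axis and vertical above 1.1 rad and horizontal distance between cup_mouth and jar below 0.11 m and z of cup_mouth in the frame of jar above 0.085 m), for 0.1 s.
At the end, for the whole second after the job is handed in: All nine balls lie in the jar below its rim; the jar stands upright within 40 mm of where it was; the cup stands upright on the bench (within 0.1 rad), at rest and clear of the jar; nothing is held (horizontal distance between each of ball1_center, ball2_center, ball3_center, ball4_center, ball5_center, ball6_center, ball7_center, ball8_center, ball9_center and jar below 0.056 m and z of each of ball1_center, ball2_center, ball3_center, ball4_center, ball5_center, ball6_center, ball7_center, ball8_center, ball9_center in the frame of jar below 0.085 m and angle between jar's own z axis and vertical below 0.08 rad and distance of jar from where it was at the start of the episode below 0.04 m and height (world z) of each of jar, cup below 0.006 m and angle between cup's own z axis and vertical below 0.1 rad and linear speed of cup below 0.02 m/s and horizontal distance between cup and jar above 0.08 m); the robot touches nothing.
It fails at once if the cup, still full, is lifted off the bench inside the rack (height (world z) of cup between 0.02 and 0.06 m and x of cup in the frame of rack between -0.06 and 0.06 m and y of cup in the frame of rack between -0.085 and 0.085 m and distance between ball1_center and cup below 0.07 m).
It fails at once if the cup is poured from high up: tipped past 0.8 rad with its mouth more than 0.24 m above the bench (angle between cup's own z axis and vertical above 0.8 rad and height (world z) of cup_mouth above 0.24 m).
It fails at once if the jar is tipped (angle between jar's own z axis and vertical above 0.3 rad).
It fails at once if the tin, bottle or spatula is shoved more than 30 mm or knocked over (distance of any of tin, sample, knife from where it was at the start of the episode above 0.03 m or angle between any of tin, sample, knife's own z axis and vertical above 0.4 rad).
It fails at once if a ball is spilled onto the bench (height (world z) of any of ball1_center, ball2_center, ball3_center, ball4_center, ball5_center, ball6_center, ball7_center, ball8_center, ball9_center below 0.013 m).
It also fails if it takes over 72 s, if anything falls off the work surface, if the arm or the gripper's body presses on something with over 40 N, if the wrist force passes 120 N, or if a joint passes its speed limit or range.

## Working session

There is one attempt and no reset: what is moved stays moved. The work goes in short steps, Python scripts to look and compute and a tool call to move; the robot and the scene stay as the last step left them, time stands still between calls to the robot, and variables do not carry over. Pictures are saved under pics/ and viewed, and the job is handed in when it is done.

Besides the shell and the picture viewer there is one more tool, called as name([rows], argument=value, ...), one row to a line, values as JSON. apply_moves: Moves the arm, as the interface text tells. Its arguments: {"type":"object","properties":{"motion":{"type":"array","items":{"type":"array","items":{"type":"number"}}}},"required":["motion"]}

```bash
mkdir -p pics; ls; cat > h.py <<'E'
import numpy as np,cv2
from cell import ctrl
def save(p,n): cv2.imwrite('pics/'+n+'.png',p['image'][:,:,::-1])
E
python3 - <<'E'
from h import *
s=ctrl.read_state(); print(s); print(ctrl.grip_depth)
a=ctrl.get_image("scene"); b=ctrl.get_image("side"); c=ctrl.get_image("wrist")
for n,p in zip(["scene0","side0","wrist0"],[a,b,c]):
    save(p,n); print(n,{k:v for k,v in p.items() if k!='image'})
for n,p in zip("abc",[a,b,c]):
    for q in ["rack","cup","loop_bar","cup_mouth","jar","tin","sample","knife"]:
        try:print(n,q,[(np.round(d['location']).tolist(),round(d['confidence'],2)) for d in ctrl.mark_of(p,q)])
        except Exception as e: print(q,e)
print(ctrl.read_state()['clock'])
E
```

```text
pics
{'clock': 0.0, 'qpos': array([-0.06579349,  0.62934918,  0.03848429,  1.51843292, -0.02701718,
        0.99629627, -0.02002785]), 'qd': array([-0.00019022, -0.00016288, -0.00025248, -0.00066099, -0.00123208,
        0.00065791,  0.00064499]), 'tau': array([-1.11932164e-03, -5.63405585e+01,  1.22606792e+00, -1.93450052e+01,
        1.09587883e-02,  1.05136272e-02, -8.84369996e-06]), 'eef_pos': array([6.49339283e+02, 3.16819962e-03, 2.30367132e+02]), 'tool_rot': array([-1.57083441e+00,  1.96614565e-03, -7.94653936e-05]), 'force': array([-0.25584523,  0.42345369,  0.69681228]), 'torque': array([ 0.02624086,  0.00894621, -0.04322279]), 'width': 85.48094364279403}
18.700000000000003
scene0 {'vfov': 46.58803018827657, 'cx': 331.2600526137259, 'cy': 225.60692545785943, 'extrinsics': array([[-6.73890065e-01,  7.38823134e-01, -3.54367036e-03,
         3.57810250e+02],
       [-5.85630144e-01, -5.31224240e-01,  6.12240265e-01,
         3.08854889e+02],
       [ 4.50454787e-01,  4.14657912e-01,  7.90663835e-01,
        -1.23788554e+03],
       [ 0.00000000e+00,  0.00000000e+00,  0.00000000
[... 1572 characters left out ...]
0.0], 0.41)]
b cup_mouth [([591.0, 151.0, 50.0], 0.86), ([588.0, 139.0, 45.0], 0.67), ([608.0, 156.0, 44.0], 0.37)]
b jar [([575.0, -212.0, -0.0], 0.69)]
b tin [([583.0, 235.0, 5.0], 0.79)]
b sample [([756.0, -26.0, 3.0], 0.72)]
b knife [([590.0, 140.0, 45.0], 0.74), ([439.0, 10.0, -2.0], 0.64)]
c rack [([588.0, 193.0, -3.0], 0.74), ([439.0, 9.0, -0.0], 0.25)]
c cup [([589.0, 151.0, 1.0], 0.93)]
c loop_bar [([520.0, 139.0, 49.0], 0.68)]
c cup_mouth [([594.0, 154.0, 53.0], 0.74)]
c jar [([574.0, -217.0, -0.0], 0.88)]
c tin [([605.0, 141.0, 29.0], 0.69)]
c sample [([757.0, -22.0, -1.0], 0.85), ([583.0, 159.0, 16.0], 0.24)]
c knife [([438.0, 10.0, 1.0], 0.69), ([603.0, 158.0, 15.0], 0.34)]
1.35
```

View pics.

View pics/scene0.png

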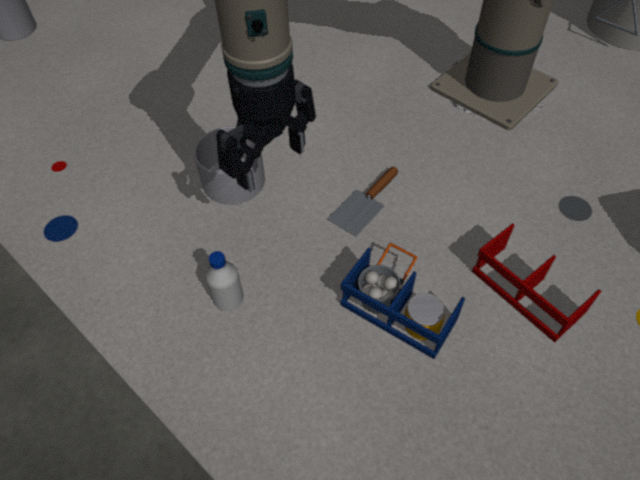

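View pics/side0.png

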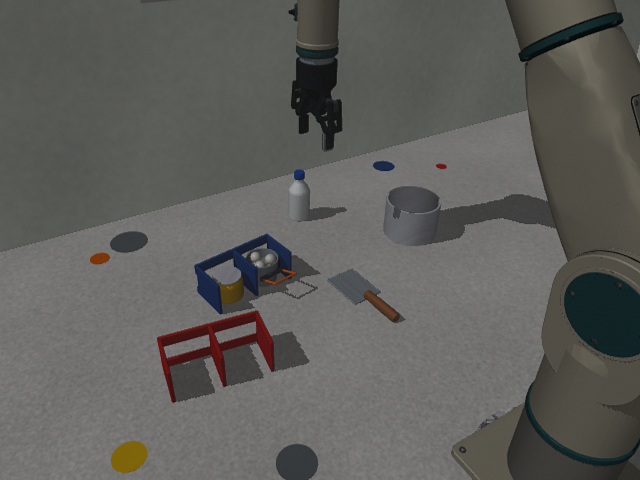

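View pics/wrist0.png

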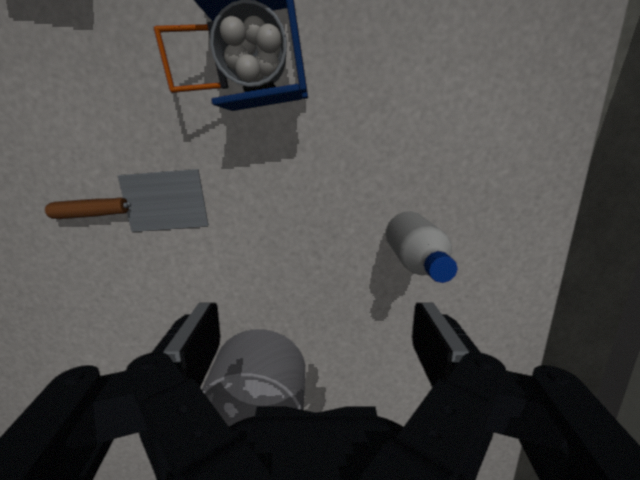

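The pictures show:
- **Rack:** the blue rack is at (405,300) in scene and (245,270) in side. The red look-alike is at (535,280) and (215,350).
- **Cup:** it holds the balls and has an orange loop. It stands in the blue bay nearer the jar, at (378,282) in scene, with the loop towards the robot.
- **Tin:** in the other bay.
- **Jar:** at (230,165) in scene.

The networks' cup (590,151), tin (581,234) and rack (583,193) agree with the blue rack at a yaw of about 0.12. Next I'll hover over the loop, with jaws turned along the cup's y, and look again.

apply_moves([
  [-1.5,1,1.8,0.18,4],
  [-3,2,3.6,0.36,0],
  [-4.5,3,5.4,0.54,0],
  [-6,4,7.2,0.72,0],
  [-7.5,5,9,0.9,0],
  [-9,6,10.8,1.08,0],
  [-10.5,7,12.6,1.26,0],
  [-11.6,8,14.4,1.45,0],
  [-11.6,8,14.4,1.45,0],
  [-11.6,8,14.4,1.45,0],
])

```text
clock: 2.6
eef_pos: [535.0, 143.3, 151.8]
tool_rot: [-1.569, -0.001, -1.447]
force: [-0.4, -0.5, 0.5]
width: -0.0
```

```bash
cat >> h.py <<'E'
from scipy.spatial.transform import Rotation as R
def pose():
    s=ctrl.read_state(); return R.from_euler('xyz',s['tool_rot']).as_matrix(), s['eef_pos'], s
def proj(p,P,T=None):
    P=np.atleast_2d(P).astype(float)
    if 'extrinsics' in p: c=P@p['extrinsics'][:3,:3].T+p['extrinsics'][:3,3]
    else:
        Rm,t=T; tl=(P-t)@Rm; M=p['tool_from_camera']; c=(tl-M[:3,3])@M[:3,:3]
    f=240/np.tan(np.radians(p['vfov']/2))
    return np.c_[p['cx']+f*c[:,0]/-c[:,2], p['cy']-f*c[:,1]/-c[:,2]]
def marks(p,qs):
    for q in qs: print(p['shot'],q,[(np.round(d['location'],1).tolist(),round(d['confidence'],2)) for d in ctrl.mark_of(p,q) if d['confidence']>.5])
E
python3 - <<'E'
from h import *
Rm,t,s=pose(); print(s['eef_pos'],s['tool_rot'],s['width'],s['clock'])
p=ctrl.get_image("wrist"); save(p,"wrist1")
a=ctrl.get_image("scene"); b=ctrl.get_image("side"); save(a,"scene1"); save(b,"side1")
for x in (p,a,b): marks(x,["cup","loop_bar","cup_mouth","rack"])
E
```

```text
[534.9722265  143.25217866 151.80952989] [-1.56940819e+00 -6.61483842e-04 -1.44739283e+00] -0.02528579645607681 2.6
4 cup [([589.3, 152.6, 2.1], 0.84)]
4 loop_bar [([519.5, 136.8, 51.9], 0.82)]
4 cup_mouth [([592.1, 154.0, 51.8], 0.69)]
4 rack [([413.2, 327.7, 2.8], 0.97), ([587.1, 190.5, -2.9], 0.67)]
5 cup [([612.1, 163.0, 44.0], 0.67), ([587.7, 151.8, 1.8], 0.57)]
5 loop_bar [([520.8, 138.6, 48.2], 0.51)]
5 cup_mouth [([591.5, 155.0, 56.5], 0.85)]
5 rack [([585.2, 195.3, -2.7], 0.81), ([413.9, 327.9, -2.3], 0.68)]
6 cup [([590.3, 151.2, 2.9], 0.95)]
6 loop_bar []
6 cup_mouth [([590.7, 153.9, 49.6], 0.73)]
6 rack [([410.4, 326.7, -2.6], 0.66), ([583.5, 194.7, -2.5], 0.56)]
```

View pics/wrist1.png

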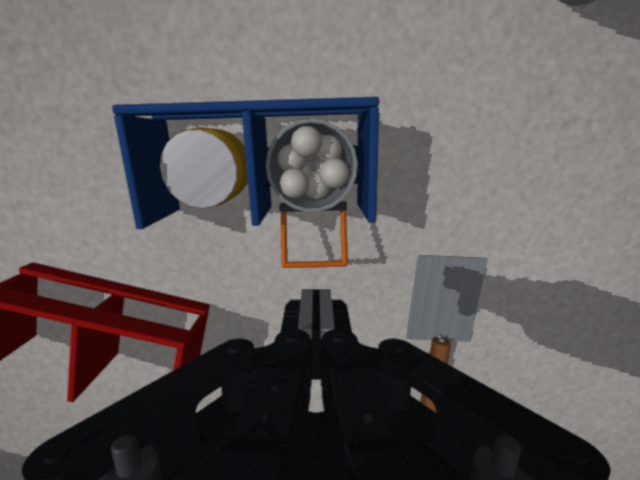

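View pics/side1.png

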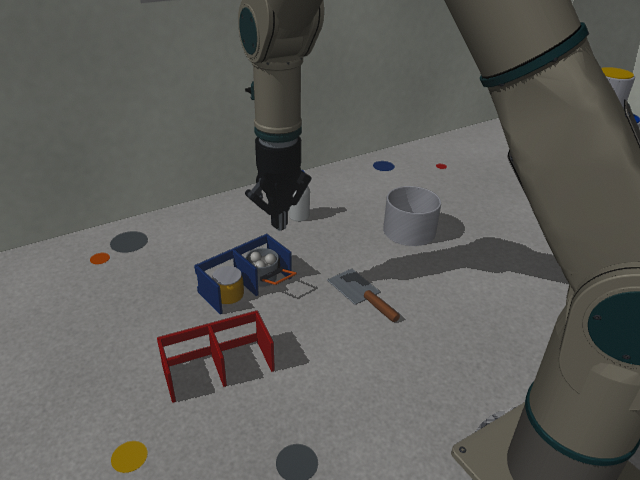

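Wrist view: the blue rack spans (115,100) to (378,225). The cup and balls are at (312,165), with the orange loop below, cross bar at (315,265). The red look-alike is at lower left. I'll fit the pose by overlaying the model.

```bash
python3 - <<'E'
from h import *
from scipy.optimize import least_squares
Rm,t,s=pose(); p=ctrl.get_image("wrist"); img=p['image']
# colour masks
hsv=cv2.cvtColor(img,cv2.COLOR_RGB2HSV)
orange=((hsv[...,0]<20)&(hsv[...,0]>5)&(hsv[...,1]>150)&(hsv[...,2]>90)).astype(np.uint8)
orange[280:]=0
ys,xs=np.nonzero(orange); 
rect=cv2.minAreaRect(np.c_[xs,ys].astype(np.float32)); print(rect, cv2.boxPoints(rect))
def W(v,L): 
    c,s_=np.cos(v[2]),np.sin(v[2]); L=np.atleast_2d(L)
    return np.c_[v[0]+c*L[:,0]-s_*L[:,1], v[1]+s_*L[:,0]+c*L[:,1], L[:,2]]
v=np.array([584,193.5,0.13])
vis=img[:,:,::-1].copy()
for yw in(-82,0,82):
    for y in (yw-3,yw+3):
        q=proj(p,W(v,[[-38,y,68],[44,y,68]]),(Rm,t)).astype(int)
        cv2.line(vis,tuple(q[0].tolist()),tuple(q[1].tolist()),(0,255,0),1)
c=np.array([589.5,152,0.13]); q_=0.4
th=np.linspace(0,6.28,60)
q=proj(p,W(c,np.c_[33*np.cos(th),33*np.sin(th),52+0*th]),(Rm,t)).astype(int)
cv2.polylines(vis,[q],True,(0,255,255),1)
for q_,col in((0.3,(255,0,255)),(.4,(255,255,0))):
    x=-36-45.5*np.cos(q_);z=31+45.5*np.sin(q_)
    q=proj(p,W(c,[[-36,26.5,31],[x,26.5,z],[x,-26.5,z],[-36,-26.5,31]]),(Rm,t)).astype(int)
    cv2.polylines(vis,[q],True,col,1)
cv2.imwrite('pics/ov1.png',cv2.resize(vis[80:290,90:410],None,fx=2.4,fy=2.4))
E
```

```text
((315.11663818359375, 237.99807739257812), (55.059017181396484, 65.09095764160156), 89.04515838623047) [[282.1169  211.01474]
 [347.19882 209.93005]
 [348.11636 264.9814 ]
 [283.03445 266.0661 ]]
```

View pics/ov1.png

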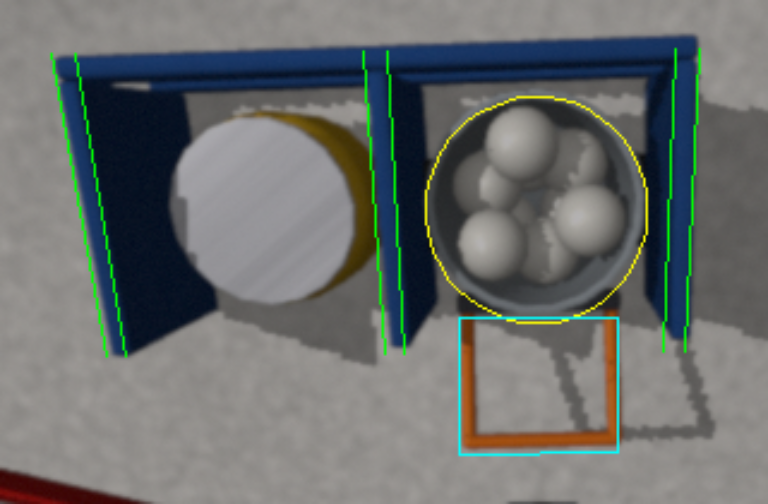

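The overlay fits: cup about (591,152), yaw about 0.12, loop angle about 0.4. I'm lowering the shut fingers into the loop.

apply_moves([
  [-0.2,2,0.1,0,0],
  [-0.2,4,0.1,0,0],
  [-0.2,6,0.1,0,0],
  [-0.2,8,0.1,0,0],
  [-0.2,10,0.1,0,0],
  [-0.2,12,0.1,0,0],
  [-0.2,13,0.1,0,0],
  [-0.2,13.2,0.1,0,0],
  [-0.2,13.2,0.1,0,0],
])

```text
clock: 4.53
eef_pos: [535.1, 146.1, 19.7]
tool_rot: [-1.57, 0.0, -1.45]
force: [0.5, 0.1, 0.4]
width: 0.0
```

```bash
python3 - <<'E'
from h import *
Rm,t,s=pose(); print(s['eef_pos'],s['tool_rot'],s['force'])
p=ctrl.get_image("side"); save(p,"side2"); i=cv2.imread('pics/side2.png')[190:340,170:370]; cv2.imwrite('pics/side2c.png',cv2.resize(i,None,fx=4,fy=4))
p=ctrl.get_image("wrist"); save(p,"wrist2")
E
```

```text
[535.13057506 146.1436921   19.71496609] [-1.57009160e+00  6.22009388e-05 -1.45003839e+00] [0.53340795 0.07310567 0.35372216]
```

View pics/side2c.png

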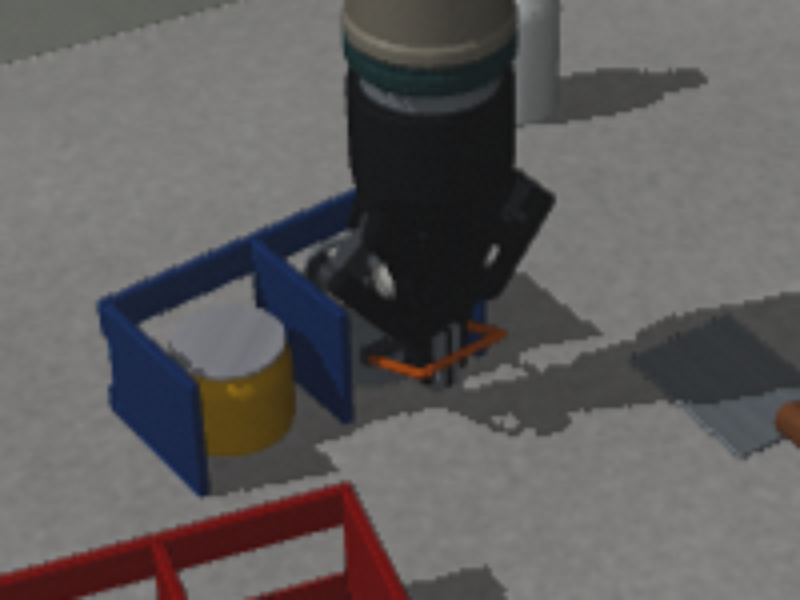

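View pics/wrist2.png

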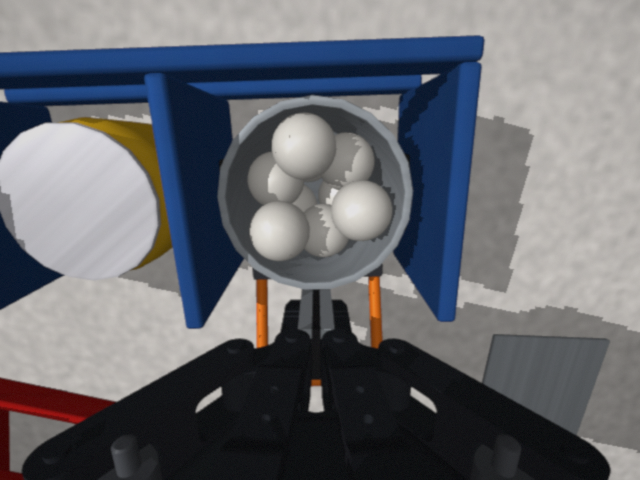

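The fingers are inside the loop in both views: the wires pass either side of them at (262,310) and (375,310). I'm pulling gently along the rack's -x.

apply_moves([
  [0,0,-0.3,0,0],
  [0,0,-0.7,0,0],
  [0,0,-1.2,0,0],
  [0,0,-1.8,0,0],
  [0,0,-2.5,0,0],
  [0,0,-3.2,0,0],
  [0,0,-3.9,0,0],
  [0,0,-4.6,0,0],
  [0,0,-5.3,0,0],
  [0,0,-6,0,0],
  [0,0,-6.7,0,0],
  [0,0,-7.4,0,0],
  [0,0,-8,0,0],
  [0,0,-8.5,0,0],
  [0,0,-8.9,0,0],
  [0,0,-9.2,0,0],
  [0,0,-9.4,0,0],
  [0,0,-9.4,0,0],
])

```text
clock: 6.88
eef_pos: [441.1, 134.8, 19.3]
tool_rot: [-1.571, 0.0, -1.45]
force: [0.7, 0.8, -0.3]
width: -0.1
```

```bash
python3 - <<'E'
from h import *
Rm,t,s=pose(); print(s['eef_pos'],s['tool_rot'],s['force'])
a=ctrl.get_image("scene");save(a,"scene3")
p=ctrl.get_image("wrist"); save(p,"wrist3"); 
for x in (p,a): marks(x,["cup","loop_bar","cup_mouth"])
i=cv2.imread('pics/scene3.png')[200:370,300:500]; cv2.imwrite('pics/scene3c.png',cv2.resize(i,None,fx=3.5,fy=3.5))
E
```

```text
[441.09943157 134.80891153  19.2755405 ] [-1.57139027e+00  1.39073247e-05 -1.45003227e+00] [ 0.66759514  0.82400273 -0.30954134]
11 cup [([437.7, 7.2, 2.0], 0.74), ([501.9, 139.1, -0.0], 0.55)]
11 loop_bar []
11 cup_mouth [([500.8, 140.4, 50.3], 0.79)]
10 cup [([503.0, 140.3, 1.6], 0.63)]
10 loop_bar []
10 cup_mouth [([508.4, 159.7, 33.7], 0.74), ([505.8, 141.0, 52.3], 0.72), ([432.3, 7.9, 1.5], 0.72)]
```

View pics/scene3c.png

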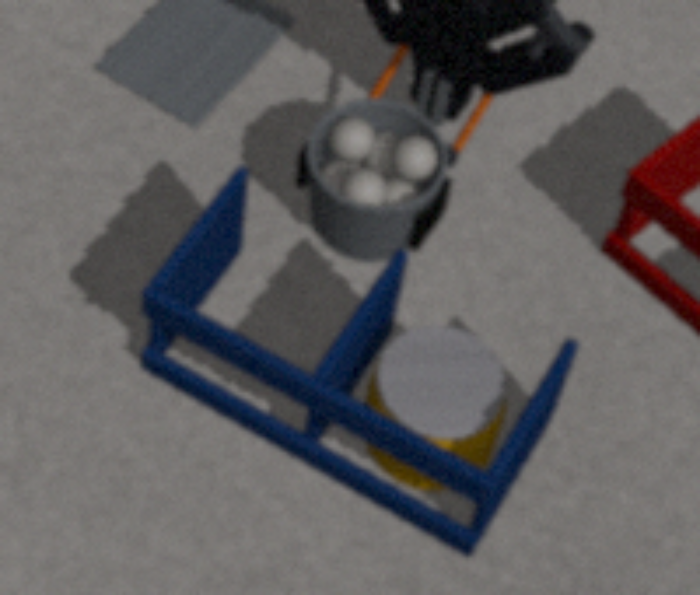

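View pics/wrist3.png

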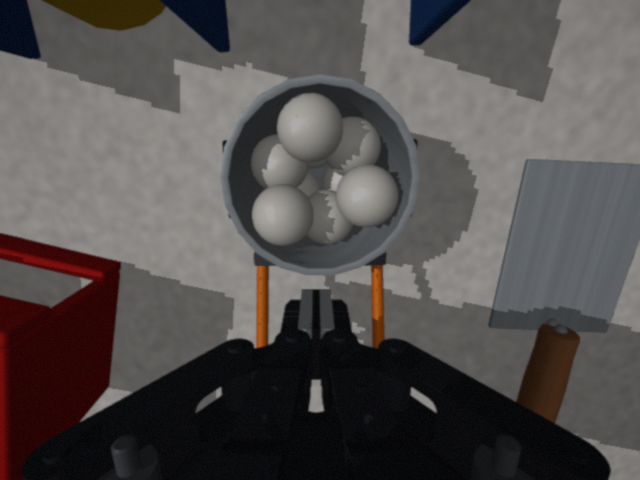

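The cup is out at about (502,140), rack x about -87, with its balls in and clear of the walls in scene. It is upright. I'll back off the bar, go up, and re-measure from above.

apply_moves([
  [0,0,0.4,0,0],
  [0,-1.5,0.5,0,0],
  [0,-4,0.5,0,0],
  [0,-6.5,0.5,0,0],
  [0,-9,0.5,0,3],
  [0,-11,2,0,6],
  [0,-12,4,0,8.5],
  [0,-12.5,5.5,0,8.5],
  [0,-12.5,6,0,8.5],
  [0,-12.5,6,0,8.5],
])

```text
clock: 8.52
eef_pos: [500.4, 141.9, 143.9]
tool_rot: [-1.572, -0.0, -1.45]
force: [-0.1, -0.9, -0.7]
width: 85.0
```

```bash
cat >> h.py <<'E'
def back(p,uv,z,T):
    f=240/np.tan(np.radians(p['vfov']/2)); d=np.array([(uv[0]-p['cx'])/f,-(uv[1]-p['cy'])/f,-1.])
    if 'extrinsics' in p:
        E=p['extrinsics']; o=-E[:3,:3].T@E[:3,3]; d=E[:3,:3].T@d
    else:
        M=p['tool_from_camera']; o=T[0]@M[:3,3]+T[1]; d=T[0]@(M[:3,:3]@d)
    return o+d*(z-o[2])/d[2]
E
python3 - <<'E'
from h import *
Rm,t,s=pose(); print(s['eef_pos'],s['tool_rot'],s['width'])
p=ctrl.get_image("wrist"); save(p,"wrist4"); 
b=ctrl.get_image("side");save(b,"side4")
for x in (p,b): marks(x,["cup","loop_bar","cup_mouth"])
i=cv2.imread('pics/side4.png')[190:340,190:390]; cv2.imwrite('pics/side4c.png',cv2.resize(i,None,fx=4,fy=4))
E
```

```text
[500.4347154  141.91522802 143.90535017] [-1.57203086e+00 -8.79448108e-05 -1.45010684e+00] 85.04328628746137
12 cup []
12 loop_bar []
12 cup_mouth [([507.8, 157.3, 30.7], 0.68), ([493.0, 150.8, 46.2], 0.6)]
13 cup []
13 loop_bar [([433.6, 131.8, 47.4], 0.61)]
13 cup_mouth [([505.7, 138.8, 47.8], 0.85)]
```

View pics/side4c.png

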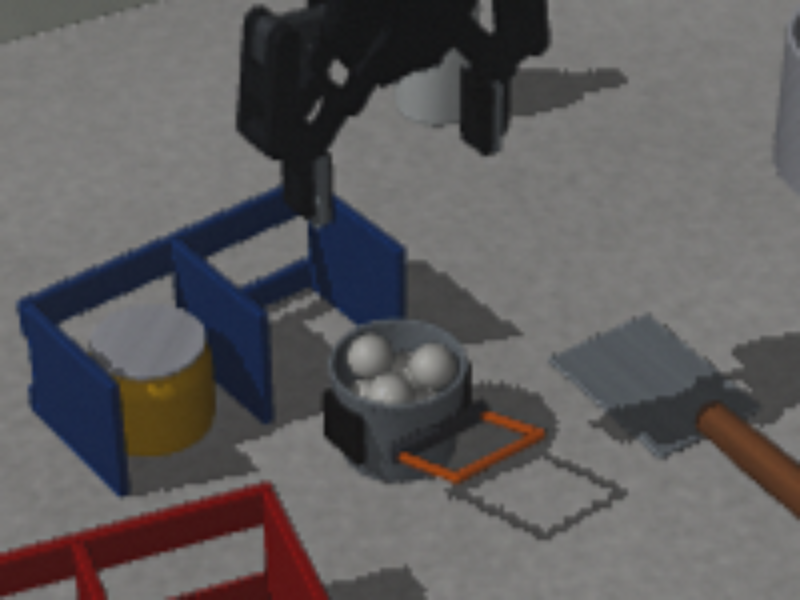

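View pics/wrist4.png

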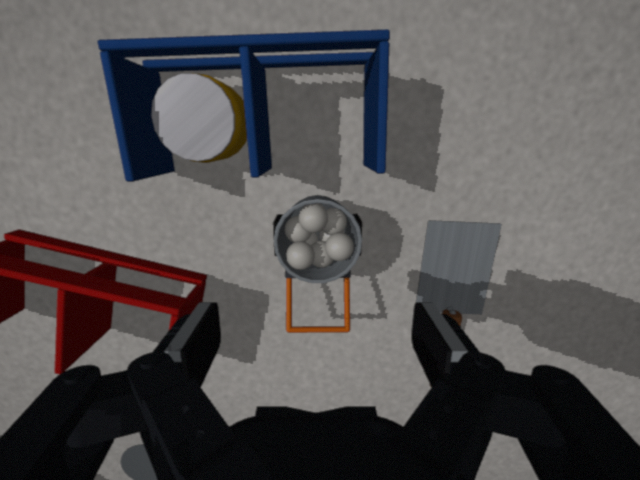

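The cup is upright in the open. The loop stayed raised at about 0.4. Rim circle centre at (317,239) in wrist and tip opening clear.

The moves can't tilt the tool, so I'll use what the task says about the loop: lifted by it, the cup tips. Plan:
1. Grip the pads high and shifted to cup -x.
2. Stand the cup inside the jar, where the rim folds the loop up.
3. Let go, pinch the cross bar and lift. The cup then tips out inside the jar.

```bash
python3 - <<'E'
from h import *
Rm,t,s=pose(); p=ctrl.get_image("wrist")
c=back(p,(317,238.5),52,(Rm,t)); print("cup",c)
l=back(p,(287,332),47,(Rm,t)); r=back(p,(349,331),47,(Rm,t)); print(l,r,(l+r)/2, "yaw cup y:",np.arctan2(*(l-r)[:2][::-1])-np.pi/2, np.linalg.norm(l-r))
pl=back(p,(279,234),42,(Rm,t)); pr=back(p,(358,233),42,(Rm,t)); print(pl,pr)
m=(l+r)/2; print("yaw from bar",np.arctan2(c[1]-m[1],c[0]-m[0]))
print("tool-frame offset of cup",Rm.T@(c-t))
for x in (ctrl.get_image("side"),ctrl.get_image("scene"),p): marks(x,["jar"])
E
```

```text
cup [507.43463735 141.48740826  52.        ]
[422.5753662  156.11649771  47.        ] [429.72823465 105.23007252  47.        ] [426.15180043 130.67328512  47.        ] yaw cup y: 0.13965038613296632 51.38668889203943
[504.50549442 170.51598107  42.        ] [512.6258843  110.37865018  42.        ]
yaw from bar 0.1322663884220442
tool-frame offset of cup [ 1.32894397 92.27094011  6.59262155]
15 jar [([576.0, -214.3, 1.2], 0.7), ([437.5, 5.9, -1.9], 0.6)]
16 jar [([428.2, 129.4, 47.9], 0.71), ([577.4, -213.2, -2.9], 0.67)]
14 jar []
```

apply_moves([
  [0.1,3,-0.2,-0.01,8.54],
  [0.1,6,-0.2,-0.01,8.54],
  [0.1,9,-0.2,-0.01,8.54],
  [0.1,11,-0.2,-0.01,8.54],
  [0.1,12.5,-0.2,-0.01,8.54],
  [0.1,13,-0.2,-0.01,8.54],
  [0.1,13,-0.2,-0.01,8.54],
  [0.1,13,-0.2,-0.01,7.5],
  [0.1,13,-0.2,-0.01,7],
  [0.1,13,-0.2,-0.01,6.5],
  [0.1,13,-0.2,-0.01,6],
  [0.1,13,-0.2,-0.01,6],
  [0.1,13,-0.2,-0.01,6],
])

```text
clock: 10.85
eef_pos: [499.6, 140.8, 15.3]
tool_rot: [-1.569, 0.0, -1.44]
force: [-0.8, -0.4, 6.4]
width: 66.8
```

```bash
python3 - <<'E'
from h import *
Rm,t,s=pose(); print(s['eef_pos'],s['tool_rot'],s['force'],s['width'])
p=ctrl.get_image("wrist"); save(p,"wrist5")
p=ctrl.get_image("scene"); save(p,"scene5");i=cv2.imread('pics/scene5.png')[180:330,300:500]; cv2.imwrite('pics/scene5c.png',cv2.resize(i,None,fx=3.5,fy=3.5))
E
```

```text
[499.60074166 140.82005347  15.32780769] [-1.56947293e+00  3.20660862e-04 -1.44006233e+00] [-0.75342911 -0.38016452  6.40058189] 66.78281912926833
```

View pics/wrist5.png

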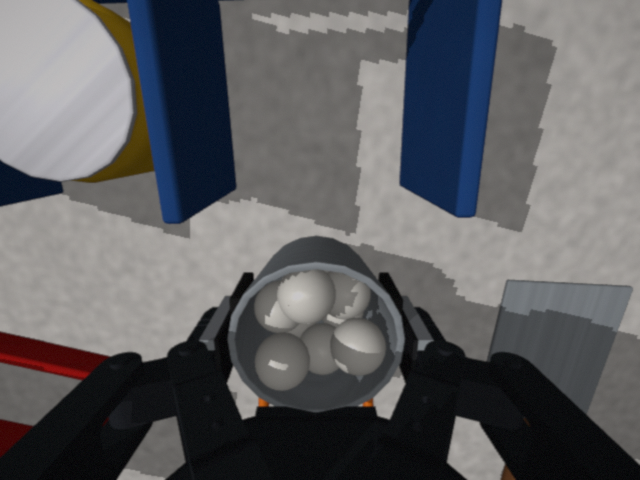

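View pics/scene5c.png

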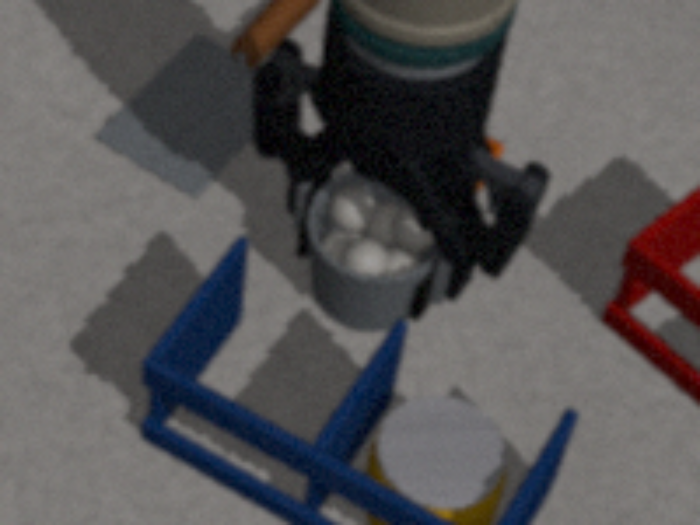

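Gripped at 66.8 mm, level, with all the visible balls in the cup. Lifting slowly.

apply_moves([
  [0,-0.3,0,0,6],
  [0,-1,0,0,6],
  [0,-2,0,0,6],
  [0,-3.3,0,0,6],
  [0,-5,0,0,6],
  [0,-7,0,0,6],
  [0,-9,0,0,6],
  [0,-11,0,0,6],
  [0,-12.3,0,0,6],
  [0,-13,0,0,6],
  [0,-13,0,0,6],
])

```text
clock: 12.32
eef_pos: [499.2, 140.9, 144.6]
tool_rot: [-1.57, 0.0, -1.44]
force: [0.1, -0.0, -4.0]
width: 66.7
```

```bash
python3 - <<'E'
from h import *
Rm,t,s=pose(); print(s['eef_pos'],s['tool_rot'],s['force'],s['width'])
p=ctrl.get_image("wrist"); save(p,"wrist6")
p=ctrl.get_image("side"); save(p,"side6");i=cv2.imread('pics/side6.png')[120:320,190:390]; cv2.imwrite('pics/side6c.png',cv2.resize(i,None,fx=3,fy=3))
E
```

```text
[499.18367896 140.92460439 144.56020968] [-1.57037650e+00  1.89479204e-04 -1.43980225e+00] [ 0.09935851 -0.0059778  -3.98236632] 66.74950473865178
```

View pics/wrist6.png

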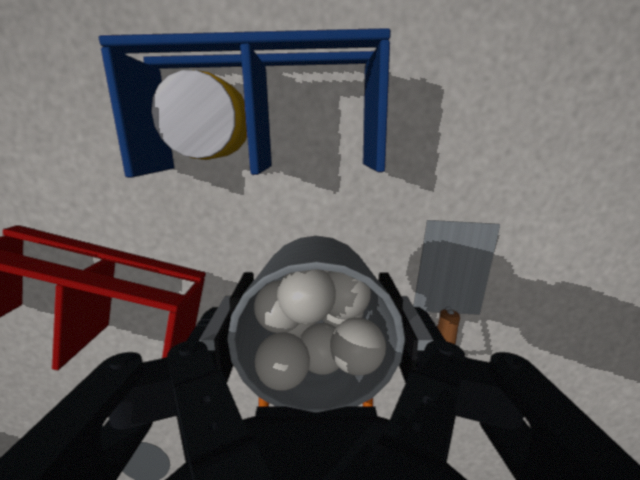

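View pics/side6c.png

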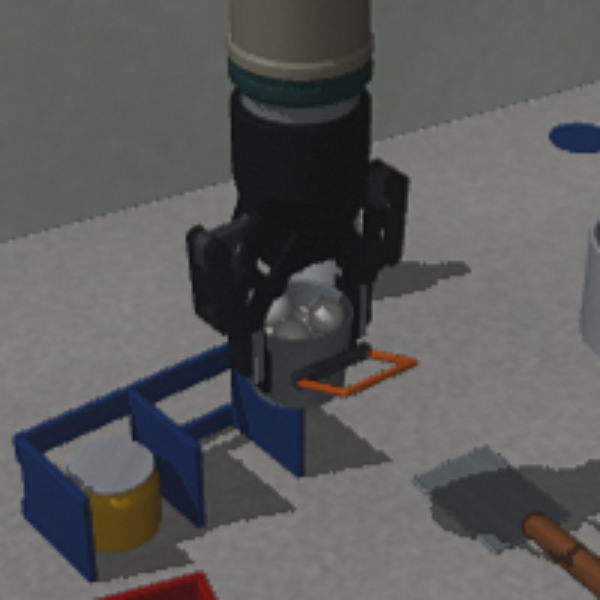

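Held level; every orange and grey edge agrees. Carrying it over to the jar.

apply_moves([
  [0.4,0,0.1,0,6],
  [1.2,0,0.2,0,6],
  [2.4,0,0.3,0,6],
  [4,0,0.4,0,6],
  [6,0,0.6,0,6],
  [8.4,0,0.8,0,6],
  [11,0,1.1,0,6],
  [13.6,0,1.4,0,6],
  [16.2,0,1.6,0,6],
  [18.8,0,1.9,0,6],
  [21.4,0,2.2,0,6],
  [24,0,2.5,0,6],
  [26.4,0,2.7,0,6],
  [28.6,0,3,0,6],
  [30.4,0,3.2,0,6],
  [31.6,0,3.4,0,6],
  [32.2,0,3.5,0,6],
  [32.2,0,3.5,0,6],
])

```text
clock: 14.68
eef_pos: [575.8, -173.8, 144.2]
tool_rot: [-1.571, 0.0, -1.44]
force: [-0.6, -0.1, -4.2]
width: 66.5
```

```bash
python3 - <<'E'
from h import *
Rm,t,s=pose(); print(s['eef_pos'],s['tool_rot'],s['force'],s['width'])
p=ctrl.get_image("wrist"); save(p,"wrist7")
print("cup in tool",Rm.T@(back(p,(317,337),t[2]-15+52,(Rm,t))-t))
a=ctrl.get_image("scene"); save(a,"scene7");b=ctrl.get_image("side"); save(b,"side7")
for x in(p,a,b): marks(x,["jar","cup","cup_mouth"])
E
```

```text
[ 575.80041252 -173.80801756  144.21589853] [-1.57096789e+00  3.69989137e-04 -1.44007715e+00] [-0.61091383 -0.12250601 -4.17235875] 66.51150664860245
cup in tool [  0.89378844 -37.00164047   7.61641821]
21 jar [([574.5, -216.7, -1.9], 0.79)]
21 cup []
21 cup_mouth []
22 jar [([575.7, -217.8, 0.2], 0.77)]
22 cup [([576.4, -172.3, 130.2], 0.84)]
22 cup_mouth [([580.4, -176.5, 180.5], 0.88)]
23 jar [([578.1, -212.7, 0.6], 0.61)]
23 cup [([574.7, -175.4, 132.4], 0.93)]
23 cup_mouth [([580.8, -174.9, 176.5], 0.78)]
```

View pics/wrist7.png

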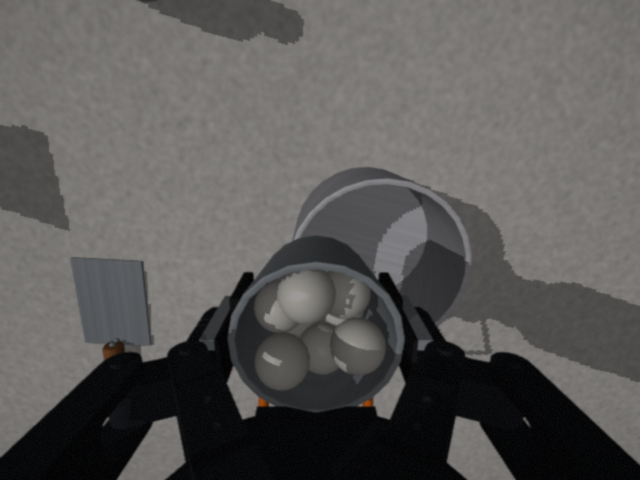

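View pics/scene7.png

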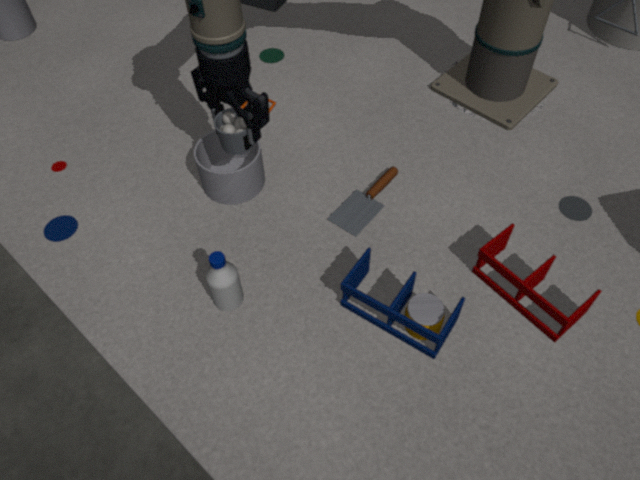

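View pics/side7.png

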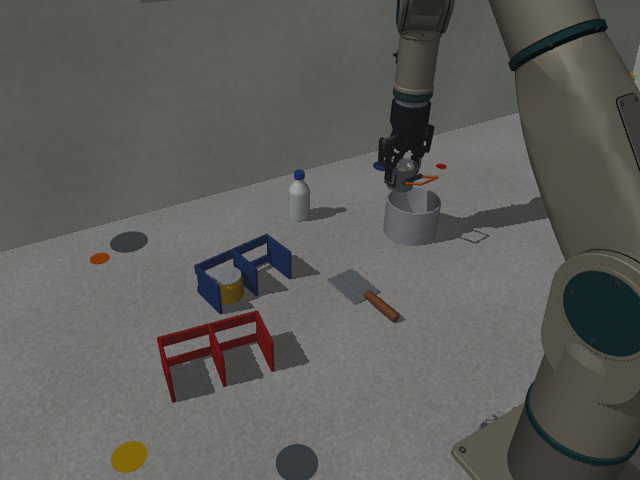

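```bash
python3 - <<'E'
from h import *
i=cv2.imread('pics/wrist7.png')[150:350,270:490]; cv2.imwrite('pics/w7c.png',cv2.resize(i,None,fx=3.4,fy=3))
Rm,t,s=pose(); p=ctrl.get_image("wrist")
from scipy.optimize import least_squares
P=np.array([back(p,u,85,(Rm,t))[:2] for u in [(296,245),(315,213),(350,187),(385,179),(425,189),(455,217),(471,262)]])
r=least_squares(lambda v:np.hypot(P[:,0]-v[0],P[:,1]-v[1])-v[2],[575,-215,60]); print(r.x,r.fun)
r=least_squares(lambda v:np.hypot(P[:,0]-v[0],P[:,1]-v[1])-60,[575,-215]); print(r.x,r.fun)
E
```

```text
[ 576.73253196 -217.16358936   57.90574434] [-0.04334842 -0.51611527  0.31165283  0.85808799 -0.04713116 -1.31225793
  0.74911197]
[ 574.08271914 -217.31119327] [-1.49689345 -0.97736753  0.60616838  1.40721744  0.36001603 -1.56673836
 -0.84788175]
```

View pics/w7c.png

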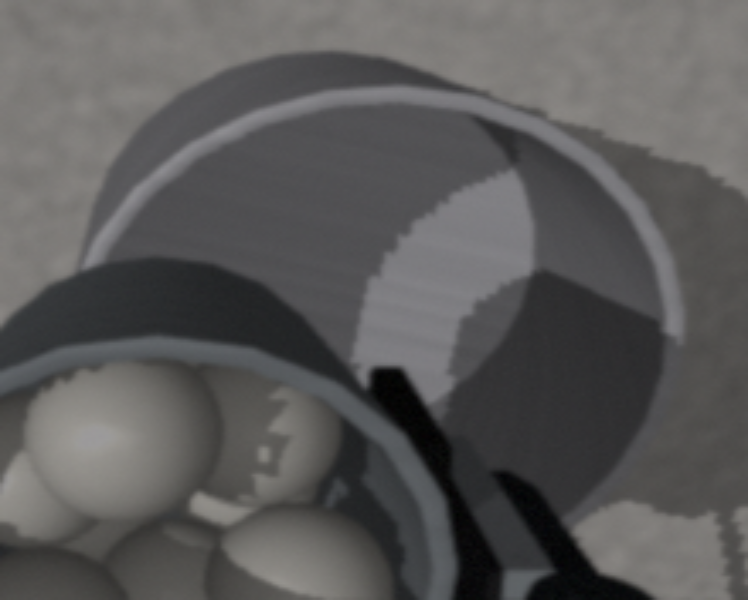

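Jar centre is about (576,-216.5): the rim ellipse spans (294..471, 180..) and the networks agree. The cup is level at (581,-175). Moving over the jar, then down partway.

apply_moves([
  [0.5,0,0,0,6],
  [1.3,0,0,0,6],
  [2.2,0,0.1,0,6],
  [3.1,0,0.2,0,6],
  [3.8,0,0.2,0,6],
  [4.2,0,0.2,0,6],
  [4.2,1,0.2,0,6],
  [4.2,2.2,0.2,0,6],
  [4.2,3.6,0.2,0,6],
  [4.2,5,0.2,0,6],
  [4.2,6.2,0.2,0,6],
  [4.2,7,0.2,0,6],
  [4.2,7,0.2,0,6],
])

```text
clock: 16.95
eef_pos: [582.9, -215.1, 73.6]
tool_rot: [-1.572, 0.001, -1.44]
force: [0.8, -0.7, -3.0]
width: 67.0
```

```bash
python3 - <<'E'
from h import *
Rm,t,s=pose(); print(s['eef_pos'],s['tool_rot'],s['force'],s['width'])
p=ctrl.get_image("wrist"); save(p,"wrist8")
b=ctrl.get_image("side"); save(b,"side8");i=cv2.imread('pics/side8.png')[120:270,340:500]; cv2.imwrite('pics/side8c.png',cv2.resize(i,None,fx=4,fy=4))
E
```

```text
[ 582.90190338 -215.14726389   73.59073419] [-1.57184989e+00  5.69429130e-04 -1.44013920e+00] [ 0.76039769 -0.74295751 -3.03103956] 66.99753956320244
```

View pics/wrist8.png

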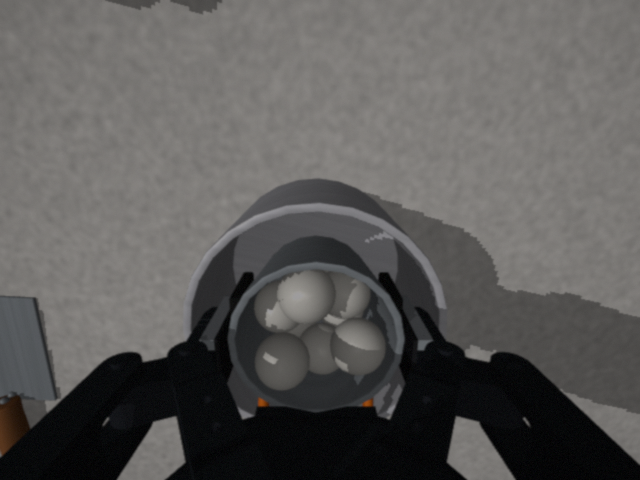

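View pics/side8c.png

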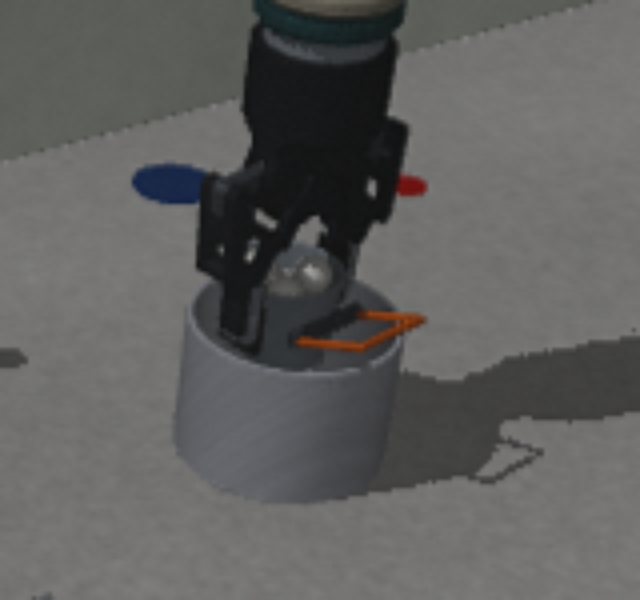

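Centred over the jar, with the loop over its near rim. Going lower; the rim should fold the loop up.

apply_moves([
  [0,0.5,0,0,6],
  [0,1,0,0,6],
  [0,1.5,0,0,6],
  [0,2,0,0,6],
  [0,2.4,0,0,6],
  [0,2.7,0,0,6],
  [0,2.7,0,0,6],
])

```text
clock: 17.92
eef_pos: [583.2, -215.2, 47.0]
tool_rot: [-1.571, 0.0, -1.44]
force: [0.7, 0.3, -3.8]
width: 66.8
```

```bash
cat > look.py <<'E'
import sys
from h import *
n=sys.argv[1]
Rm,t,s=pose(); print(s['eef_pos'],s['tool_rot'],s['force'],s['width'],s['clock'])
p=ctrl.get_image("wrist"); save(p,"wrist"+n)
b=ctrl.get_image("side"); i=b['image'][110:280,340:520,::-1]; cv2.imwrite(f'pics/side{n}c.png',cv2.resize(i,None,fx=3.5,fy=3.5,interpolation=cv2.INTER_CUBIC))
E
python3 look.py 9
```

```text
[ 583.16259912 -215.20105389   47.02348876] [-1.57114976e+00  2.47358226e-04 -1.44001588e+00] [ 0.69546298  0.32129538 -3.75733416] 66.77779957768416 17.925
```

View pics/side9c.png

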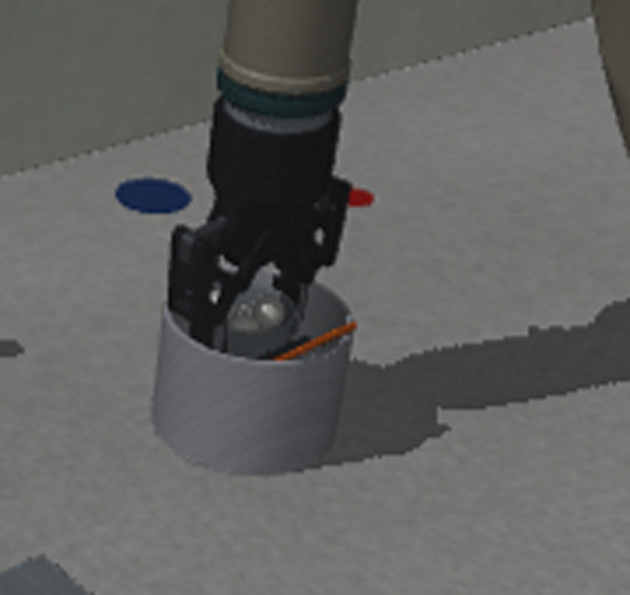

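View pics/wrist9.png

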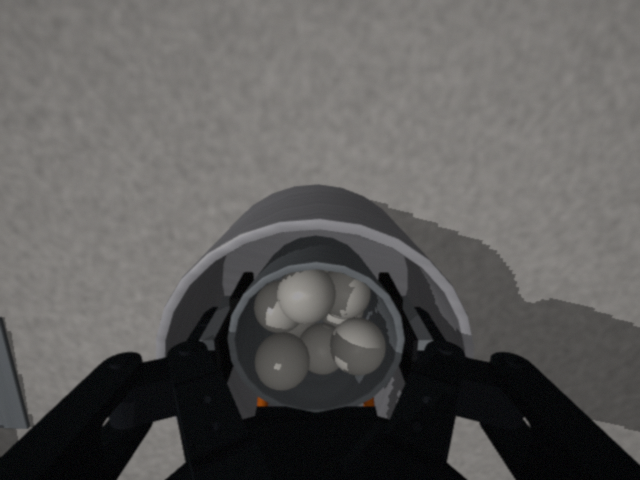

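The loop is folding up on the rim, force unchanged, jar unmoved. I'll shift towards the loop side to fold it fully, then back.

apply_moves([
  [0,0,-0.4,0,6],
  [0,0,-0.8,0,6],
  [0,0,-1.2,0,6],
  [0,0,-1.5,0,6],
  [0,0,-1.6,0,6],
])

```text
clock: 18.65
eef_pos: [568.1, -217.3, 47.5]
tool_rot: [-1.569, -0.0, -1.44]
force: [2.7, 0.1, -3.9]
width: 66.8
```

```bash
python3 look.py 10
```

```text
[ 568.10499673 -217.31129491   47.51374316] [-1.56935951e+00 -3.56777319e-04 -1.43985755e+00] [ 2.66660192  0.08180717 -3.94967378] 66.84211506299802 18.65
```

View pics/side10c.png

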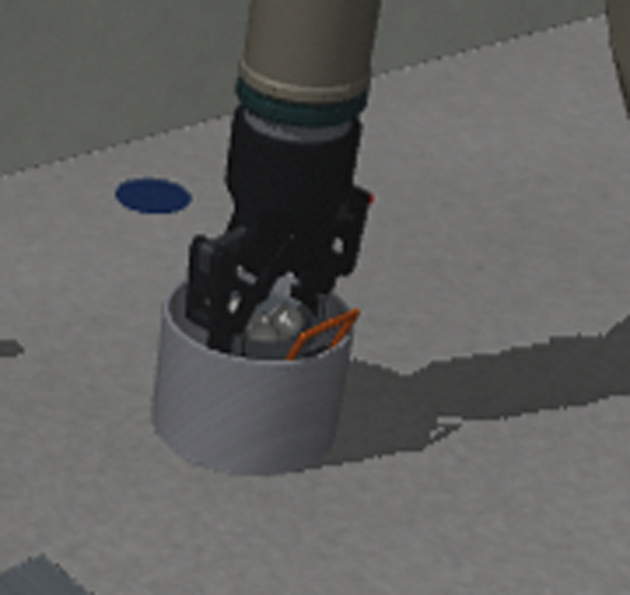

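apply_moves([
  [0,0.2,0.1,0,6],
  [0,0.4,0.2,0,6],
  [0,0.6,0.3,0,6],
  [0,0.8,0.4,0,6],
  [0,0.8,0.4,0,6],
])

```text
clock: 19.38
eef_pos: [571.4, -216.7, 38.9]
tool_rot: [-1.571, 0.0, -1.44]
force: [0.3, 0.7, -4.1]
width: 66.8
```

```bash
python3 look.py 11
```

```text
[ 571.36398447 -216.72333908   38.91849325] [-1.57110329e+00  1.38945607e-04 -1.43988010e+00] [ 0.2700002   0.7449192  -4.07947138] 66.77242510081038 19.375
```

View pics/side11c.png

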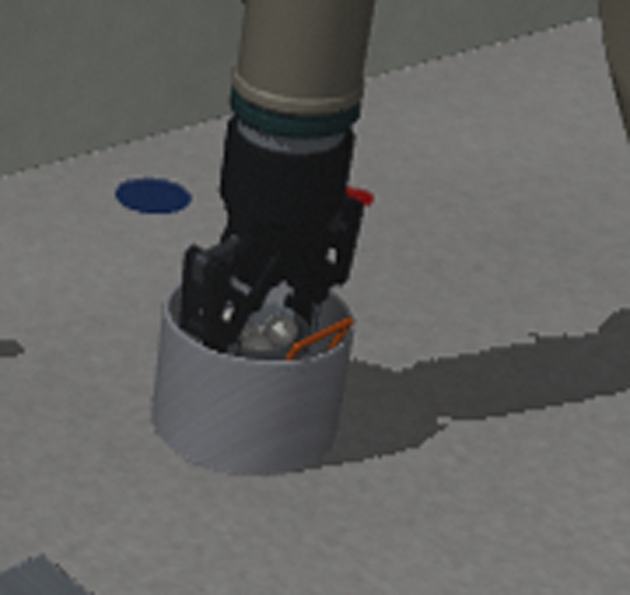

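View pics/wrist11.png

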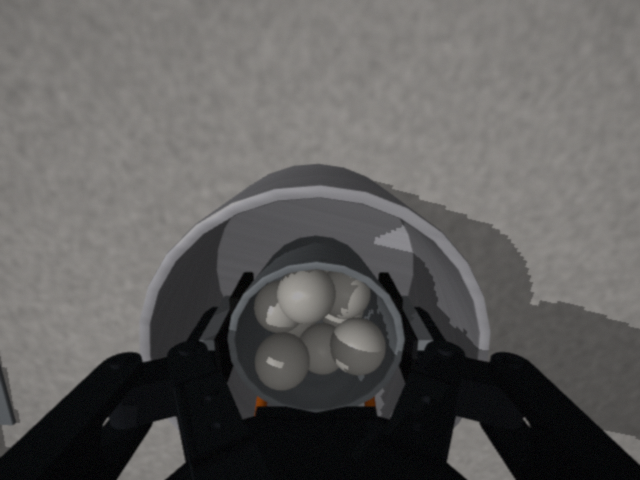

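```bash
python3 - <<'E'
from h import *
b=ctrl.get_image("side"); s=ctrl.read_state()
def pts(tcp,yaw,q):
    c=np.array([tcp[0],tcp[1],tcp[2]-15])
    d=np.array([np.cos(yaw),np.sin(yaw),0]);l=np.array([-d[1],d[0],0])
    c=c+7.6*d
    x=-36-43*np.cos(q);z=31+43*np.sin(q)
    return np.array([c+x*d+k*l+[0,0,z] for k in(24,-24)]+[c-36*d+k*l+[0,0,31] for k in(24,-24)])
for name,tcp in(("10",[568.1,-217.3,47.5]),("11",s['eef_pos'])):
    for q in(.6,.8,1,1.2):
        print(name,q,((proj(b,pts(tcp,.1308,q))-[340,110])*3.5).round().tolist())
E
```

```text
10 0.6 [[321.0, 368.0], [373.0, 343.0], [272.0, 376.0], [323.0, 352.0]]
10 0.8 [[316.0, 355.0], [368.0, 330.0], [272.0, 376.0], [323.0, 352.0]]
10 1 [[309.0, 343.0], [361.0, 318.0], [272.0, 376.0], [323.0, 352.0]]
10 1.2 [[300.0, 332.0], [352.0, 307.0], [272.0, 376.0], [323.0, 352.0]]
11 0.6 [[315.0, 378.0], [367.0, 352.0], [266.0, 385.0], [317.0, 361.0]]
11 0.8 [[310.0, 365.0], [362.0, 339.0], [266.0, 385.0], [317.0, 361.0]]
11 1 [[302.0, 352.0], [354.0, 327.0], [266.0, 385.0], [317.0, 361.0]]
11 1.2 [[294.0, 342.0], [346.0, 317.0], [266.0, 385.0], [317.0, 361.0]]
```

The loop is folded to about 1.1 rad. Moving the cup to the far side of the jar, then releasing just above the floor.

apply_moves([
  [0,0,0.4,0,6],
  [0,0,0.8,0,6],
  [0,0.1,1.2,0,6],
  [0,0.2,1.3,0,6],
  [0,0.3,1.3,0,6],
  [0,0.3,1.3,0,6],
])

```text
clock: 20.27
eef_pos: [584.6, -215.3, 37.2]
tool_rot: [-1.57, -0.0, -1.44]
force: [-1.3, 1.2, 4.9]
width: 66.9
```

```bash
python3 look.py 12
```

```text
[ 584.63047847 -215.31592565   37.217078  ] [-1.56972623e+00 -3.20644276e-04 -1.44012705e+00] [-1.29260054  1.15509726  4.91551841] 66.93559852132901 20.275
```

View pics/side12c.png

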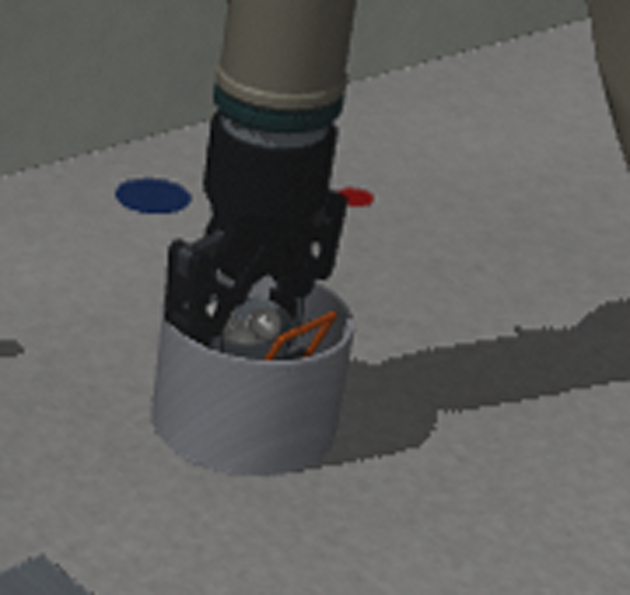

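View pics/wrist12.png

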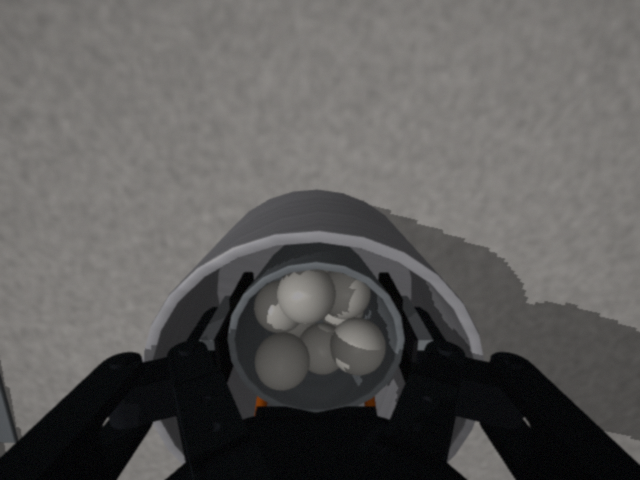

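The knuckles just met the jar rim (a change of about 9 N), so I'll raise 4 mm. Then I'll ease the fingers open slowly so the cup slides down to the jar floor.

apply_moves([
  [0,-0.2,0,0,6],
  [0,-0.3,0,0,6],
  [0,-0.3,0,0,6.5],
  [0,-0.3,0,0,6.62],
  [0,-0.3,0,0,6.66],
  [0,-0.3,0,0,6.7],
  [0,-0.3,0,0,6.73],
  [0,-0.3,0,0,6.76],
  [0,-0.3,0,0,6.79],
  [0,-0.3,0,0,6.82],
  [0,-0.3,0,0,6.85],
  [0,-0.3,0,0,6.88],
  [0,-0.3,0,0,6.91],
  [0,-0.3,0,0,6.94],
  [0,-0.3,0,0,7],
  [0,-0.3,0,0,7.1],
  [0,-0.3,0,0,7.2],
  [0,-0.3,0,0,7.2],
])

```text
clock: 22.62
eef_pos: [584.3, -215.2, 39.3]
tool_rot: [-1.571, 0.0, -1.44]
force: [-0.3, 0.9, 0.1]
width: 71.7
```

```bash
python3 look.py 13
```

```text
[ 584.30324884 -215.15488195   39.30922584] [-1.57077736e+00  5.25644424e-06 -1.44004774e+00] [-0.30666223  0.85370295  0.0647347 ] 71.74914914982956 22.625
```

View pics/side13c.png

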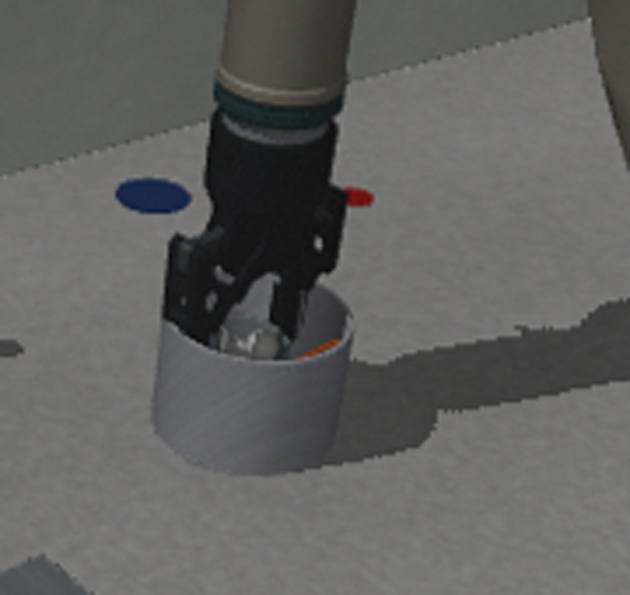

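View pics/wrist13.png

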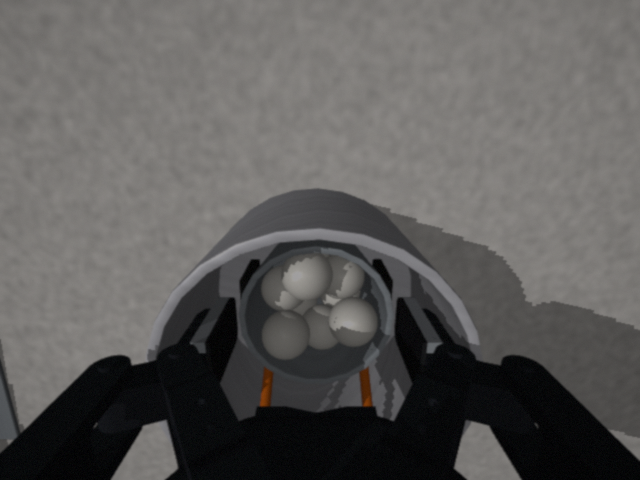

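The cup now stands on the jar floor, balls in. Withdrawing straight up to look.

apply_moves([
  [0,-0.5,0,0,7.2],
  [0,-2,0,0,7.2],
  [0,-4.5,0,0,7.2],
  [0,-7.5,-0.5,0,5],
  [0,-10.5,-2,0,4],
  [0,-12.5,-4,0,3],
  [0,-13.5,-6,0,2],
  [0,-14,-7.5,0,2],
  [0,-14,-8,0,2],
  [0,-14,-8,0,2],
])

```text
clock: 23.98
eef_pos: [505.0, -225.4, 179.1]
tool_rot: [-1.571, 0.0, -1.44]
force: [0.4, 0.2, 0.7]
width: 20.1
```

```bash
python3 look.py 14; python3 - <<'E'
from h import *
a=ctrl.get_image("scene"); i=a['image'][110:230,160:300,::-1]; cv2.imwrite('pics/scene14c.png',cv2.resize(i,None,fx=4.5,fy=4.5,interpolation=cv2.INTER_CUBIC))
Rm,t,s=pose();p=ctrl.get_image("wrist")
for x in(p,a): marks(x,["jar","cup","cup_mouth","loop_bar"])
E
```

```text
[ 505.04380904 -225.40757591  179.13390326] [-1.57081643e+00  2.84624168e-04 -1.44005595e+00] [0.37811146 0.2274229  0.67243855] 20.061696818326823 23.975
41 jar [([607.7, -209.8, 47.4], 0.53)]
41 cup [([578.5, -203.7, 53.4], 0.58), ([583.7, -216.1, 5.5], 0.56)]
41 cup_mouth [([587.1, -214.5, 58.4], 0.74)]
41 loop_bar [([534.2, -227.2, 75.8], 0.56)]
40 jar [([576.3, -213.1, 0.2], 0.67)]
40 cup []
40 cup_mouth [([588.8, -214.4, 57.8], 0.59)]
40 loop_bar [([533.5, -221.0, 74.7], 0.74)]
```

View pics/wrist14.png

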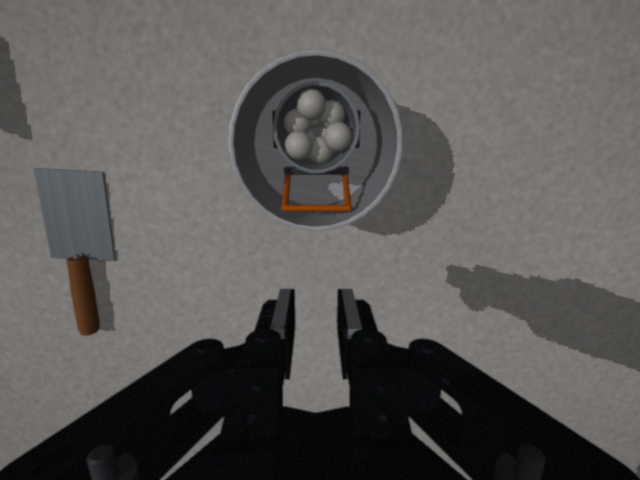

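View pics/scene14c.png

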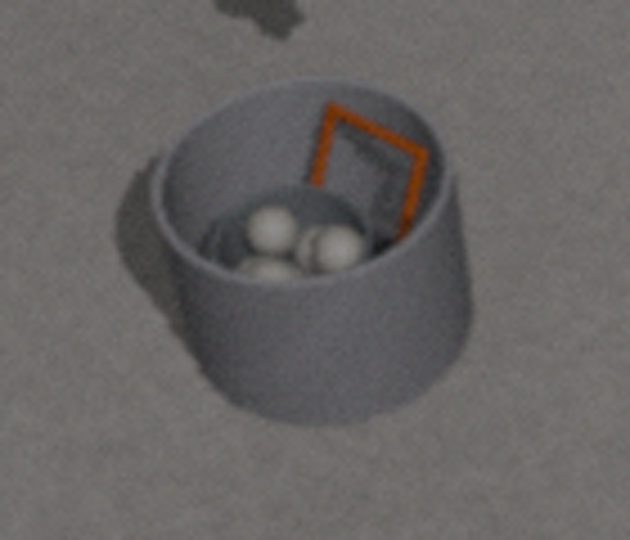

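View pics/side14c.png

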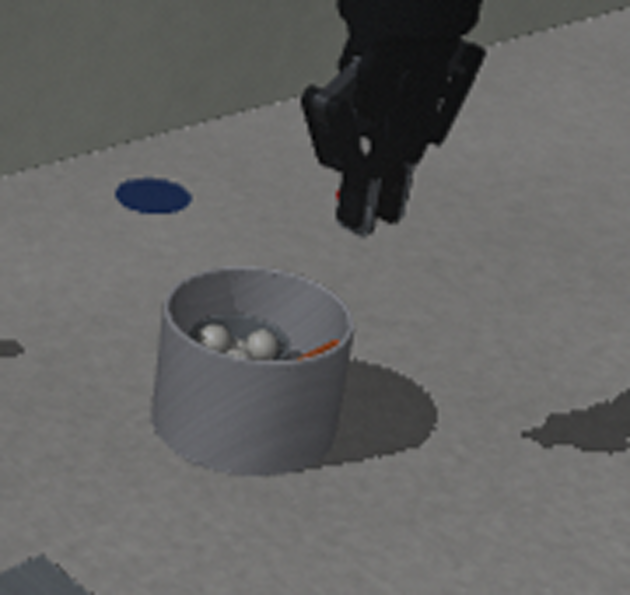

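The cup stands upright in the jar at (315,125) with all its balls. The loop is folded up to about 1.1, cross bar at (316,208), near the jar's near wall. There's no room for a finger outside the bar, so I'll take the loop by its two side wires from outside, jaws as they are now. Computing the offsets.

```bash
python3 - <<'E'
from h import *
from scipy.optimize import least_squares
Rm,t,s=pose();p=ctrl.get_image("wrist");T=(Rm,t)
f=lambda u,z:(Rm.T@(back(p,u,z,T)-t))[[0,2]]
print("bar ends outer L/R",f((282.5,209),75),f((351,208),75))
print("wire base", f((289,176),42),f((345,176),42))
print("cup rim", f((316.5,126),58))
# jar rim outer at z=85
P=np.array([f(u,85) for u in[(230,135),(250,85),(315,51),(380,82),(402,130),(390,185),(250,197),(318,229)]])
r=least_squares(lambda v:np.hypot(P[:,0]-v[0],P[:,1]-v[1])-60,[0,80]);print("jar tool xz",r.x,r.fun.round(1))
E
```

```text
bar ends outer L/R [-24.76213918  26.29250912] [27.06023715 27.07594937]
wire base [-21.8774177   47.38249792] [24.74650446 47.39446879]
cup rim [ 0.95085762 86.16958227]
jar tool xz [ 0.64048799 71.28798903] [-0.9 -1.7 -1.1 -1.6 -0.7 -1.6 -1.5 -2. ]
```

apply_moves([
  [0.1,0,1.5,0,5.9],
  [0.1,0.5,3,0,5.9],
  [0.1,2,4.2,0,5.9],
  [0.1,4,4.6,0,5.9],
  [0.1,6,4.6,0,5.9],
  [0.1,8,4.6,0,5.9],
  [0.1,9,4.6,0,5.9],
  [0.1,9,4.6,0,5.9],
])

```text
clock: 25.62
eef_pos: [549.8, -220.4, 88.0]
tool_rot: [-1.573, 0.001, -1.44]
force: [-0.8, 0.0, 0.6]
width: 59.4
```

```bash
python3 look.py 15
```

```text
[ 549.82075735 -220.36388254   88.04765336] [-1.57299250e+00  1.05164478e-03 -1.44037422e+00] [-0.79601522  0.03687472  0.64206511] 59.36568499158586 25.625
```

View pics/wrist15.png

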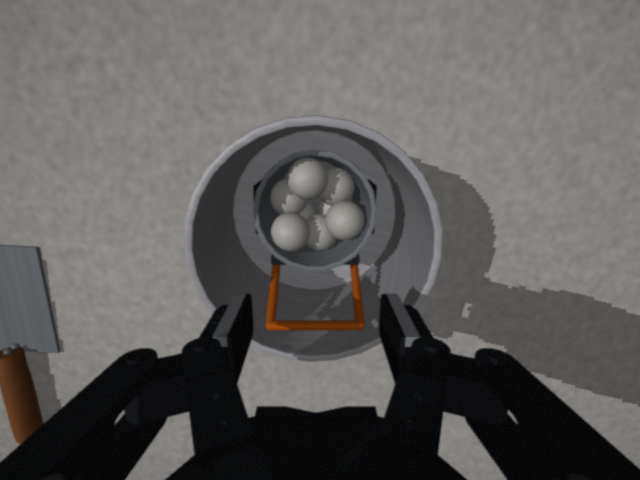

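View pics/side15c.png

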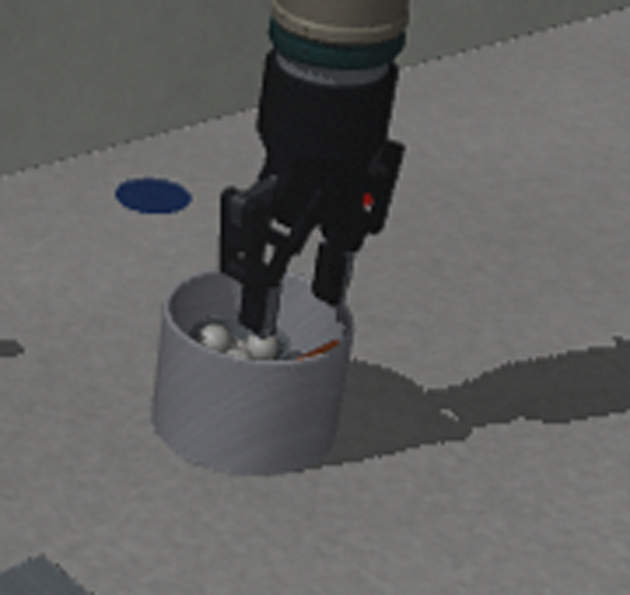

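Fingers straddle the loop evenly: pads at 250 and 380, loop 267 to 364. I'll shift 4 mm towards the cup for wall clearance and go down.

apply_moves([
  [0,0,0.4,0,5.8],
  [0,0.7,0.4,0,5.8],
  [0,1.4,0.4,0,5.8],
  [0,2,0.4,0,5.8],
  [0,2.4,0.4,0,5.8],
  [0,2.8,0.4,0,5.8],
])

```text
clock: 26.48
eef_pos: [554.6, -220.1, 60.9]
tool_rot: [-1.571, 0.0, -1.44]
force: [0.2, 0.4, 0.1]
width: 58.2
```

```bash
python3 look.py 16
```

```text
[ 554.59838434 -220.08128759   60.94155039] [-1.57096340e+00  8.39226501e-05 -1.44015925e+00] [0.19366287 0.40313481 0.0887365 ] 58.207372787347666 26.475
```

View pics/wrist16.png

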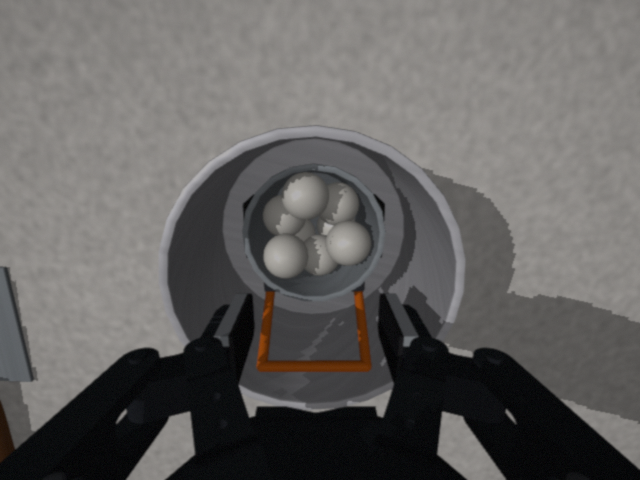

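apply_moves([
  [0,0.6,0,0,5.8],
  [0,1.1,0,0,5.8],
  [0,1.5,0,0,5.8],
  [0,1.7,0,0,5.8],
  [0,1.7,0,0,5.6],
  [0,1.7,0,0,5.3],
  [0,1.7,0,0,4.8],
  [0,1.7,0,0,4.5],
  [0,1.7,0,0,4.5],
])

```text
clock: 27.7
eef_pos: [556.1, -220.1, 45.5]
tool_rot: [-1.568, -0.001, -1.439]
force: [0.1, 1.4, 5.4]
width: 44.9
```

```bash
python3 look.py 17
```

```text
[ 556.06488034 -220.05381964   45.53057717] [-1.56808674e+00 -7.45184679e-04 -1.43929455e+00] [0.13928087 1.36209059 5.44203754] 44.8908973640108 27.7
```

View pics/wrist17.png

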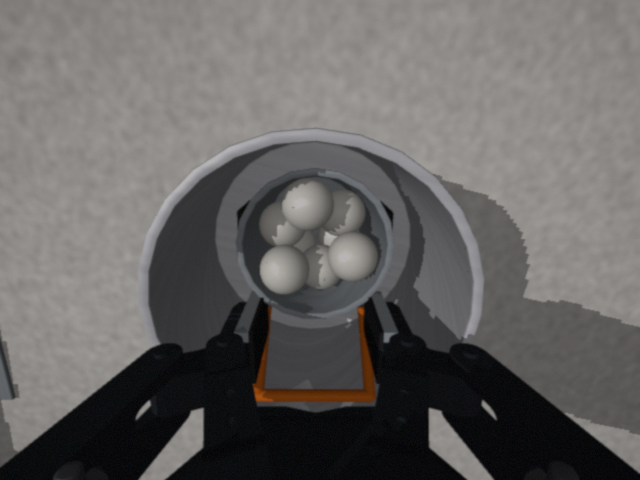

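The fingers shut to 44.9, less than the loop's 53 across, so they rode over the wires instead of gripping (5 N up). I'll open, go 5 mm towards the bar and a bit deeper, and try again.

apply_moves([
  [0,-0.5,0,0,5.8],
  [0,-0.8,0,0,5.8],
  [0,-0.8,-0.3,0,5.8],
  [0,-0.6,-0.5,0,5.8],
  [0,-0.3,-0.6,0,5.8],
  [0,0,-0.6,0,5.8],
  [0,0.3,-0.6,0,5.8],
  [0,0.3,-0.6,0,5.8],
])

```text
clock: 28.8
eef_pos: [549.1, -220.5, 41.5]
tool_rot: [-1.57, 0.0, -1.44]
force: [0.8, 2.4, 3.6]
width: 58.0
```

```bash
python3 look.py 18
```

```text
[ 549.12577758 -220.50963203   41.47871883] [-1.57016885e+00  3.39443546e-04 -1.43975160e+00] [0.76986732 2.39510837 3.58356705] 58.00212552858201 28.8
```

View pics/wrist18.png

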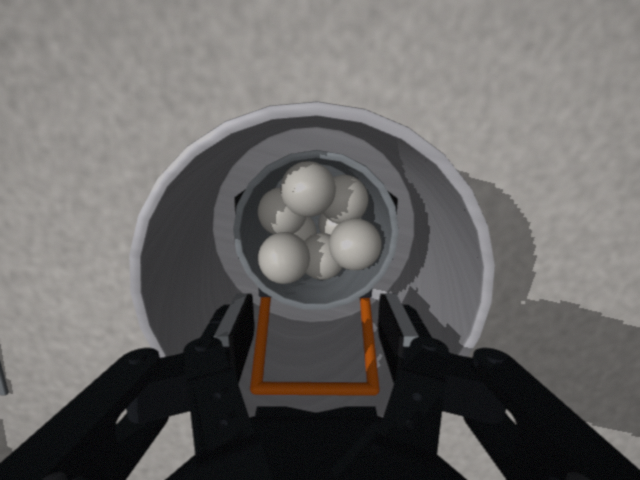

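View pics/side18c.png

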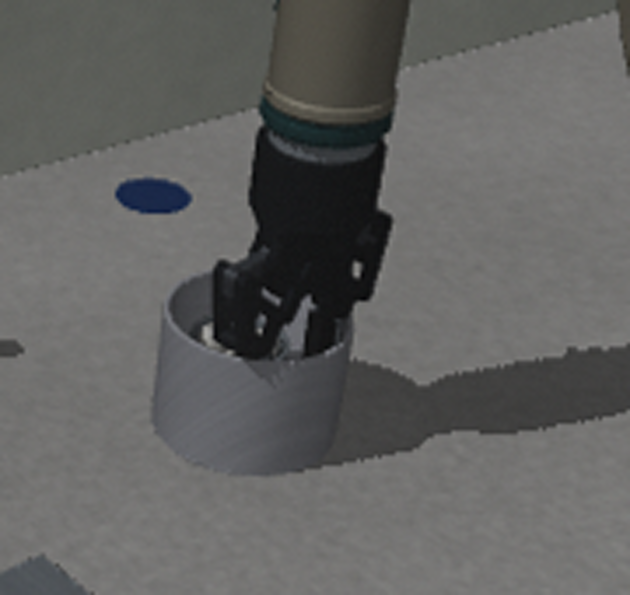

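Wires lie inside the fingers now, with only a light touch of about 4 N. Closing.

apply_moves([
  [0,0,0,0,5.5],
  [0,0,0,0,5.2],
  [0,0,0,0,4.8],
  [0,0,0,0,4.6],
  [0,0,0,0,4.6],
])

```text
clock: 29.52
eef_pos: [549.2, -221.4, 42.3]
tool_rot: [-1.57, -0.001, -1.44]
force: [-0.4, 1.3, 9.9]
width: 49.9
```

```bash
python3 look.py 19
```

```text
[ 549.1528902  -221.41063332   42.31775967] [-1.56960441e+00 -7.51749484e-04 -1.44021228e+00] [-0.42189554  1.32571395  9.88773966] 49.870213644105725 29.525
```

View pics/wrist19.png

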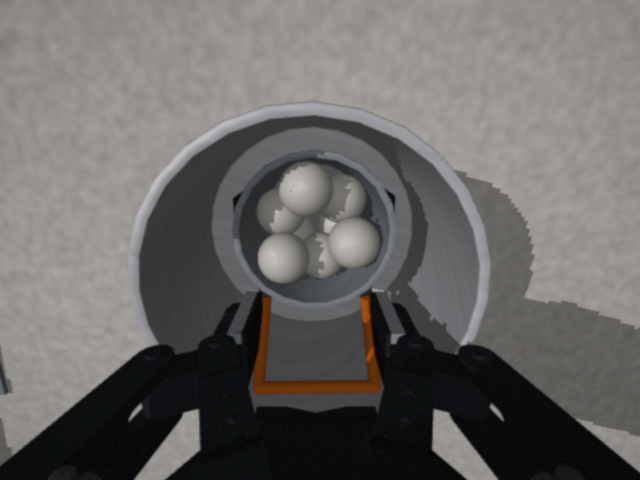

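Gripped at 49.9 (stopped on the wires). Lifting slowly so the cup tips inside the jar.

apply_moves([
  [0,-0.3,0,0,4.5],
  [0,-0.6,0,0,4.5],
  [0,-1,0,0,4.5],
  [0,-1.4,0,0,4.5],
  [0,-1.8,0,0,4.5],
  [0,-2.2,0,0,4.5],
  [0,-2.6,0,0,4.5],
  [0,-3,0,0,4.5],
  [0,-3,0,0,4.5],
])

```text
clock: 30.75
eef_pos: [548.6, -220.9, 71.8]
tool_rot: [-1.571, 0.0, -1.44]
force: [-0.7, 0.2, 0.2]
width: 50.0
```

```bash
python3 look.py 20; python3 - <<'E'
from h import *
a=ctrl.get_image("scene"); i=a['image'][110:230,160:300,::-1]; cv2.imwrite('pics/scene20c.png',cv2.resize(i,None,fx=4.5,fy=4.5,interpolation=cv2.INTER_CUBIC))
E
```

```text
[ 548.5932068  -220.92431041   71.76144171] [-1.57077632e+00  2.95933894e-06 -1.44009301e+00] [-0.68514413  0.16187528  0.15705791] 50.00611679125793 30.75
```

View pics/wrist20.png

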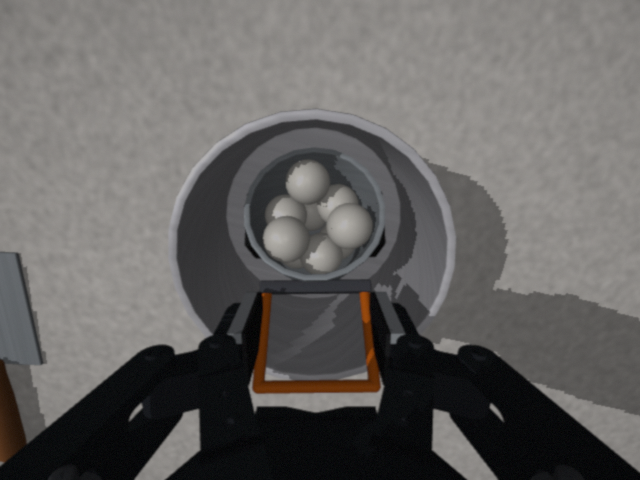

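View pics/scene20c.png

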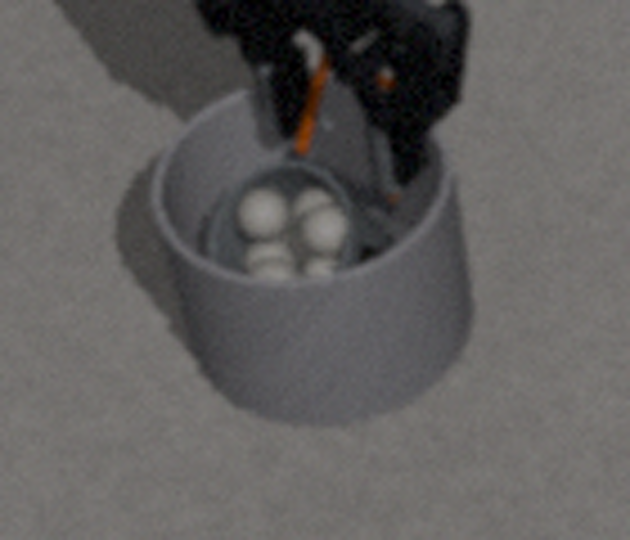

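View pics/side20c.png

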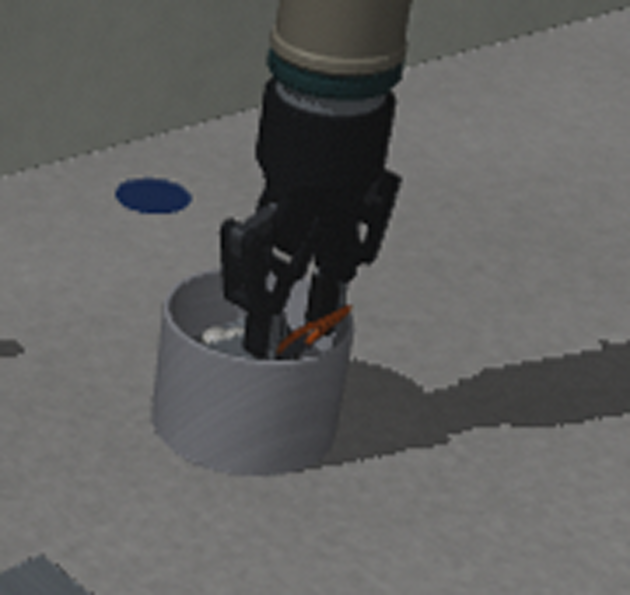

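It's tipping: hinge side up, balls rolling forward, all inside the jar. Lifting further.

apply_moves([
  [0,-0.4,0,0,4.5],
  [0,-0.8,0,0,4.5],
  [0,-1.2,0,0,4.5],
  [0,-1.6,0,0,4.5],
  [0,-2,0,0,4.5],
  [0,-2,0,0,4.5],
  [0,-2,0,0,4.5],
])

```text
clock: 31.78
eef_pos: [548.7, -220.7, 91.3]
tool_rot: [-1.571, 0.0, -1.44]
force: [0.4, -0.7, -3.5]
width: 49.9
```

```bash
python3 look.py 21; python3 - <<'E'
from h import *
a=ctrl.get_image("scene"); i=a['image'][110:230,160:300,::-1]; cv2.imwrite('pics/scene21c.png',cv2.resize(i,None,fx=4.5,fy=4.5,interpolation=cv2.INTER_CUBIC))
E
```

```text
[ 548.67707987 -220.73789707   91.26183905] [-1.57086372e+00  1.30431490e-04 -1.43997863e+00] [ 0.40542208 -0.67541578 -3.52693863] 49.946188634872854 31.775
```

View pics/wrist21.png

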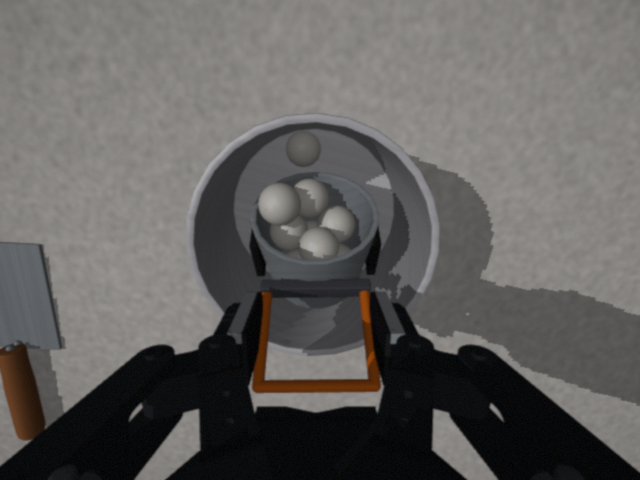

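View pics/scene21c.png

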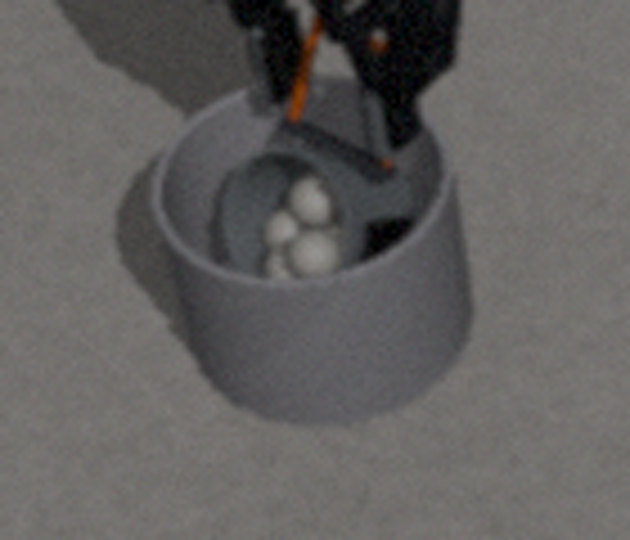

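View pics/side21c.png

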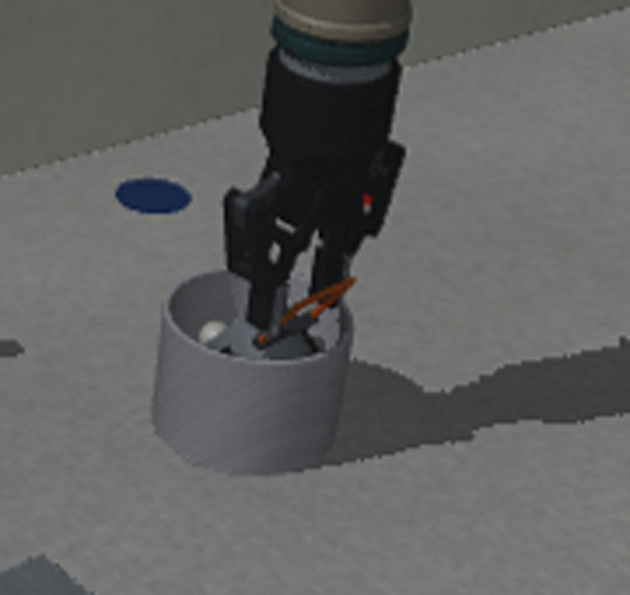

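The cup hangs free at about 1.0 rad (the loop's stop), with one ball out. I need more tilt. Past about 0.8 rad it's beyond its balance point, so I'll lower it until the foot edge meets the jar floor and let go. It should then lie down towards the far side, inside the jar, leaving the loop pointing up for a steeper regrip.

apply_moves([
  [0,0.4,0,0,4.5],
  [0,0.8,0,0,4.5],
  [0,1.1,0,0,4.5],
  [0,1.1,0,0,4.9],
  [0,1.1,0,0,5.1],
  [0,1.1,0,0,5.3],
  [0,1.1,0,0,5.6],
  [0,1.1,0,0,6],
  [0,1.1,0,0,6],
])

```text
clock: 33.05
eef_pos: [548.7, -220.8, 80.2]
tool_rot: [-1.571, 0.0, -1.44]
force: [0.4, -0.3, -0.5]
width: 59.8
```

```bash
cat > look2.py <<'E'
import sys
from h import *
n=sys.argv[1]
a=ctrl.get_image("scene"); i=a['image'][90:230,150:310,::-1]; cv2.imwrite(f'pics/scene{n}c.png',cv2.resize(i,None,fx=4.5,fy=4.2,interpolation=cv2.INTER_CUBIC))
E
python3 look.py 22; python3 look2.py 22
```

```text
[ 548.74524088 -220.76005948   80.24830286] [-1.57081969e+00  6.95604801e-05 -1.43997426e+00] [ 0.41576772 -0.32497437 -0.54183182] 59.81102564523406 33.05
```

View pics/wrist22.png

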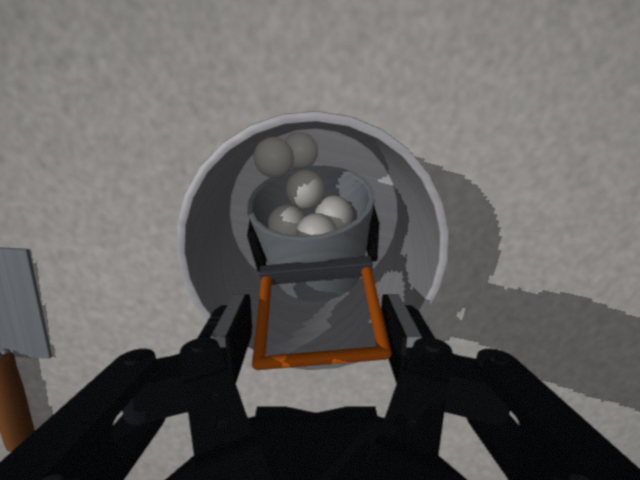

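View pics/scene22c.png

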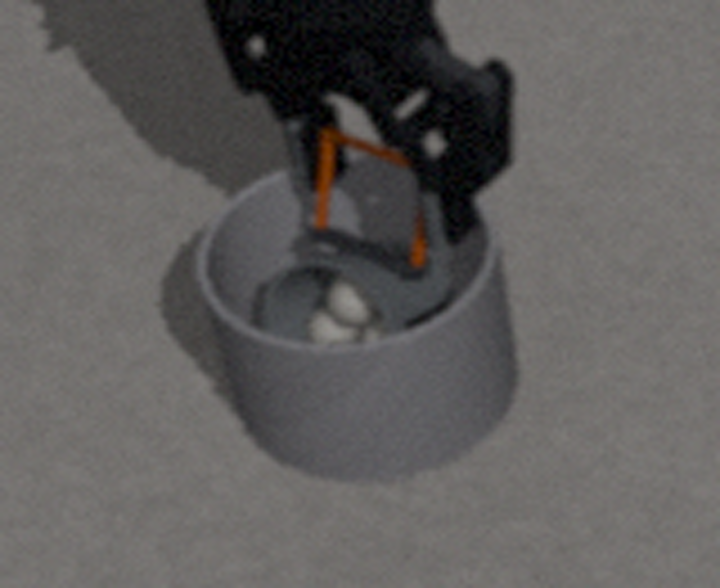

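View pics/side22c.png

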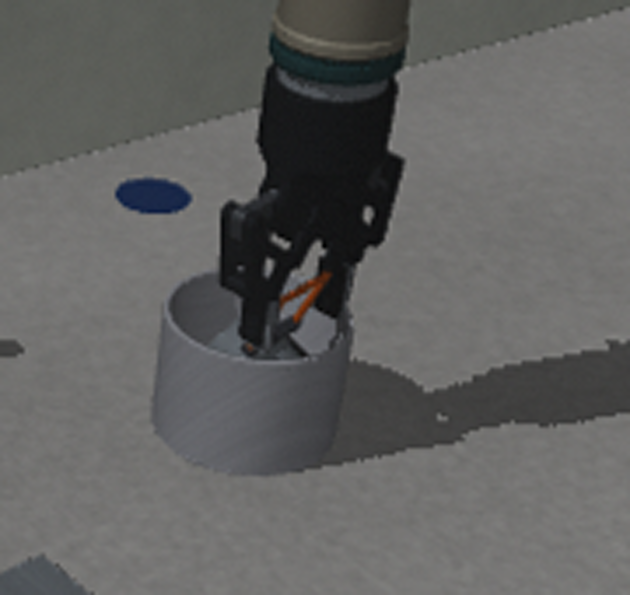

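Two balls are out and the cup has tipped further, now leaning on them. The loop is steeper and still between the fingers. Regripping and lifting.

apply_moves([
  [0,0,0,0,5.4],
  [0,0,0,0,5],
  [0,0,0,0,4.5],
  [0,0,0,0,4.5],
  [0,-0.5,0,0,4.5],
  [0,-1,0,0,4.5],
  [0,-1.5,0,0,4.5],
  [0,-2,0,0,4.5],
  [0,-2.5,0,0,4.5],
  [0,-2.5,0,0,4.5],
])

```text
clock: 34.45
eef_pos: [549.1, -221.0, 105.8]
tool_rot: [-1.57, -0.0, -1.44]
force: [0.3, -0.4, -3.1]
width: 50.8
```

```bash
python3 look.py 23; python3 look2.py 23
```

```text
[ 549.07964906 -220.98391659  105.83211151] [-1.56987471e+00 -4.98466828e-04 -1.44000887e+00] [ 0.26559064 -0.35926026 -3.11376341] 50.82674748648985 34.45
```

View pics/wrist23.png

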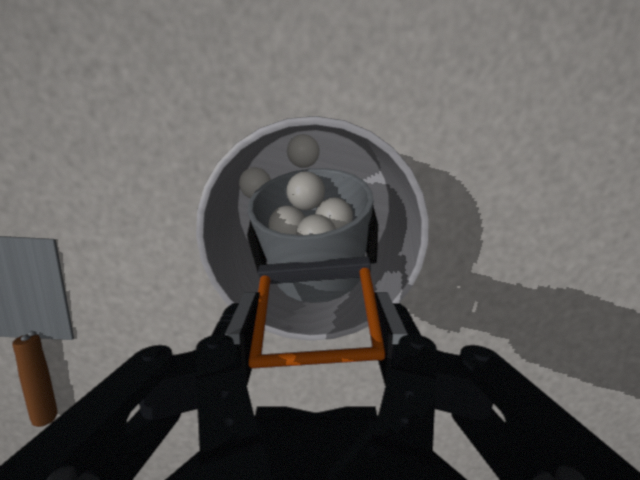

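View pics/scene23c.png

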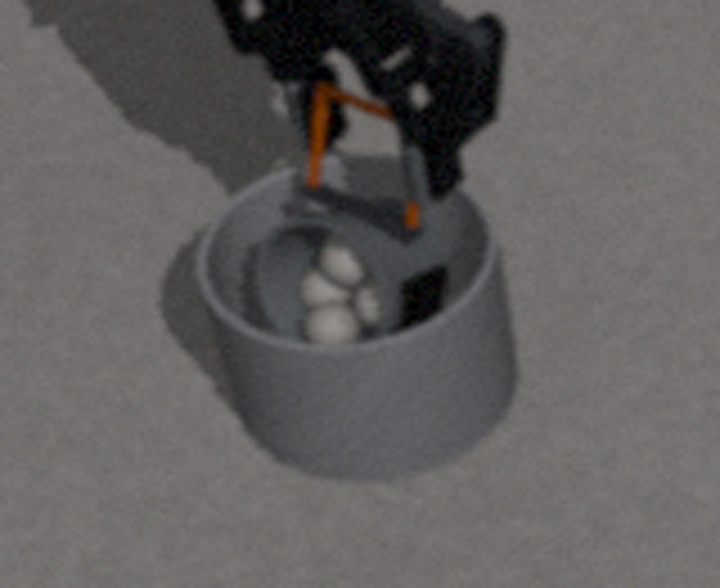

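View pics/side23c.png

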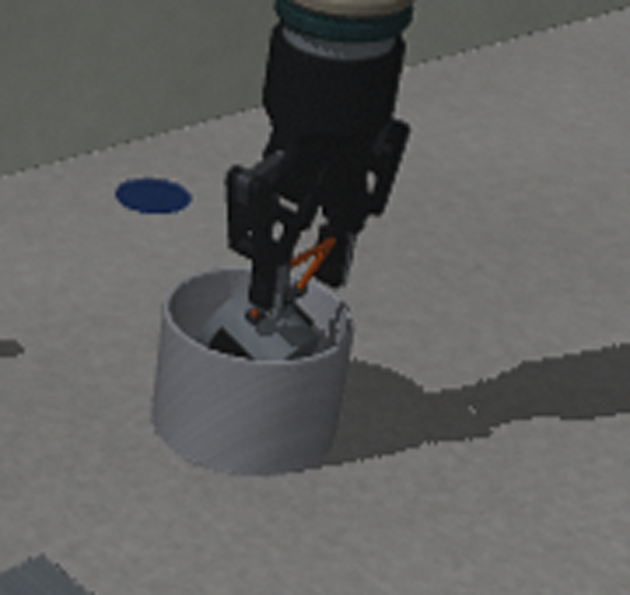

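Now at about 1.15 rad with three or so balls out. To get beyond that I need slack in the loop hinge. I'll set the cup back down leaning and let go, fold the loop towards the mouth with shut fingers, and regrip it.

apply_moves([
  [0,0.7,0,0,4.5],
  [0,1.4,0,0,4.5],
  [0,2,0,0,4.5],
  [0,2.4,0,0,4.5],
  [0,2.4,0,0,5],
  [0,2.4,0,0,5.4],
  [0,2.4,0,0,6],
  [0,1,0,0,6],
  [0,-1.5,0,0,6],
  [0,-4,0,0,5],
  [0,-5,0,0,4],
  [0,-5,0,0,2],
])

```text
clock: 36.1
eef_pos: [549.2, -220.9, 156.2]
tool_rot: [-1.569, -0.001, -1.44]
force: [0.2, 0.0, 0.3]
width: 22.7
```

```bash
python3 look.py 24; python3 look2.py 24; python3 - <<'E'
from h import *
Rm,t,s=pose();p=ctrl.get_image("wrist"); a=ctrl.get_image("scene"); b=ctrl.get_image("side")
for x in(p,a,b): marks(x,["cup","cup_mouth","loop_bar"])
for x in(p,a,b):
  for q in["loop_bar"]:
    print([(Rm.T@(np.array(d['location'])-t)).round().tolist() for d in ctrl.mark_of(x,q)])
E
```

```text
[ 549.21379647 -220.9276332   156.23211534] [-1.56909107e+00 -6.41179832e-04 -1.43991468e+00] [0.22667643 0.02178844 0.3029859 ] 22.746382086163127 36.1
68 cup [([551.8, -230.2, 34.8], 0.7)]
68 cup_mouth [([569.2, -250.6, 116.8], 0.64), ([607.3, -219.4, 46.3], 0.59)]
68 loop_bar [([571.3, -250.7, 117.6], 0.83)]
69 cup [([552.4, -231.0, 32.2], 0.73), ([580.3, -254.8, 109.6], 0.67)]
69 cup_mouth [([610.7, -219.5, 41.9], 0.74)]
69 loop_bar [([580.7, -254.1, 113.0], 0.72)]
70 cup [([555.2, -234.5, 36.5], 0.85)]
70 cup_mouth [([604.7, -221.6, 40.9], 0.96)]
70 loop_bar [([582.9, -256.2, 109.6], 0.57)]
[[33.0, 37.0, 19.0]]
[[38.0, 41.0, 28.0]]
[[40.0, 45.0, 30.0]]
```

View pics/wrist24.png

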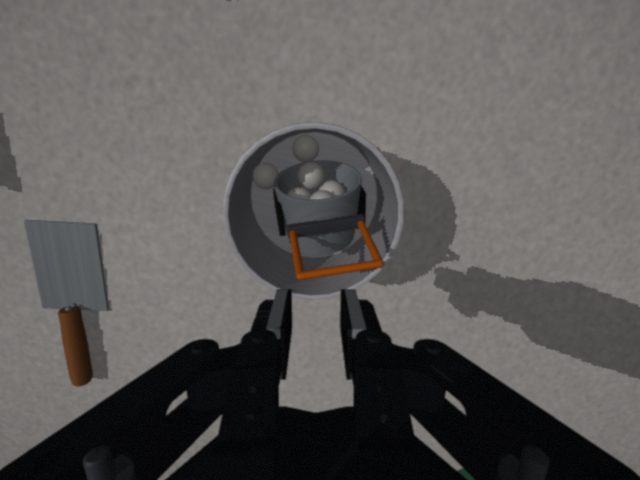

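View pics/side24c.png

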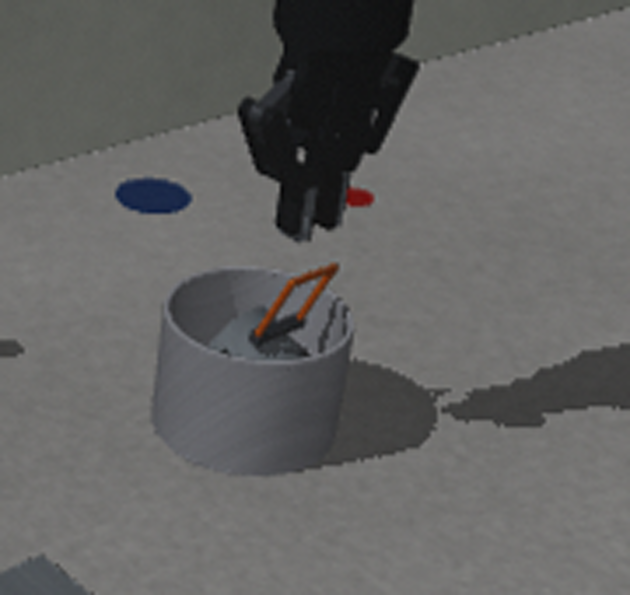

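View pics/scene24c.png

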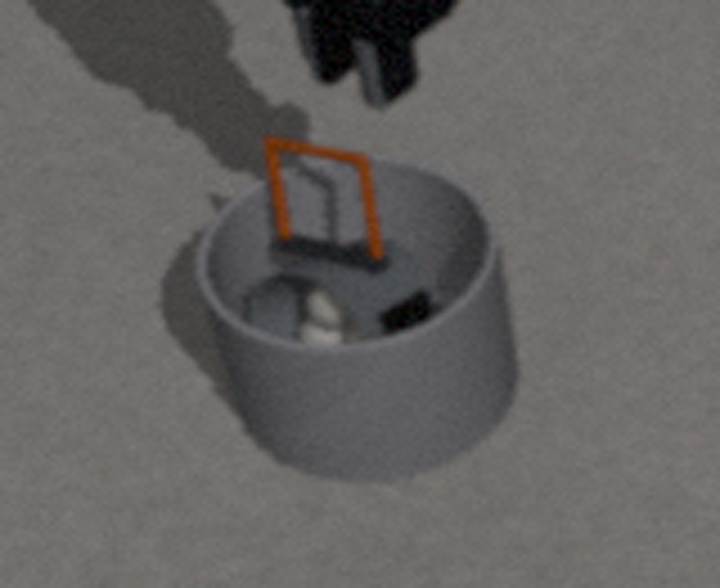

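The cup now lies on its side in the jar, mouth to +x and tilted about 1.43. It has rolled about 0.35 rad, with the bar at about (578,-253,113), above the jar rim. The networks' cup, mouth and bar are consistent (79 mm lever). I'll nudge the bar towards the mouth to give hinge slack, then regrip the wires above the rim.

apply_moves([
  [1.2,0,-0.2,0,0],
  [2.4,0,-0.3,0,0],
  [3.6,1,-0.3,0,0],
  [3.6,3,-0.3,0,0],
  [3.6,4.8,-0.3,0,0],
  [3.6,5.5,-0.3,0,0],
  [3.6,5.5,0.5,0,0],
  [3.6,5.5,1.3,0,0],
  [3.6,5.5,2,0,0],
  [3.6,5.5,2.7,0,0],
  [3.6,5.5,3.2,0,0],
  [3.6,5.5,2.8,0,0],
  [3.6,3,2,0,0],
  [3.6,0,1,0,0],
  [3.6,0,0,0,4],
  [3.6,0,0,0,8],
])

```text
clock: 39.0
eef_pos: [552.1, -256.6, 155.1]
tool_rot: [-1.572, 0.001, -1.441]
force: [-0.3, 0.2, -0.3]
width: 35.7
```

```bash
cat > look3.py <<'E'
from h import *
Rm,t,s=pose();p=ctrl.get_image("wrist"); a=ctrl.get_image("scene"); b=ctrl.get_image("side")
for x in(p,a,b):
  for q in["cup","cup_mouth","loop_bar"]:
    print(q,[(np.round(d['location']).tolist(),(Rm.T@(np.array(d['location'])-t)).round().tolist(),round(d['confidence'],2)) for d in ctrl.mark_of(x,q) if d['confidence']>.5])
E
python3 look.py 25; python3 look2.py 25; python3 look3.py
```

```text
[ 552.08445113 -256.61702025  155.07670409] [-1.57175318e+00  7.25004511e-04 -1.44135030e+00] [-0.26043838  0.2178767  -0.30504725] 35.66871755443463 39.0
cup [([553.0, -233.0, 38.0], [-23.0, 117.0, 3.0], 0.71)]
cup_mouth [([607.0, -218.0, 44.0], [-31.0, 111.0, 59.0], 0.67)]
loop_bar [([605.0, -246.0, 110.0], [-3.0, 45.0, 52.0], 0.69)]
cup [([553.0, -230.0, 35.0], [-26.0, 119.0, 3.0], 0.8)]
cup_mouth [([609.0, -219.0, 44.0], [-29.0, 110.0, 60.0], 0.88)]
loop_bar [([597.0, -246.0, 112.0], [-4.0, 42.0, 45.0], 0.66)]
cup [([553.0, -234.0, 37.0], [-22.0, 118.0, 2.0], 0.63)]
cup_mouth [([606.0, -221.0, 39.0], [-28.0, 115.0, 56.0], 0.61)]
loop_bar []
```

View pics/wrist25.png

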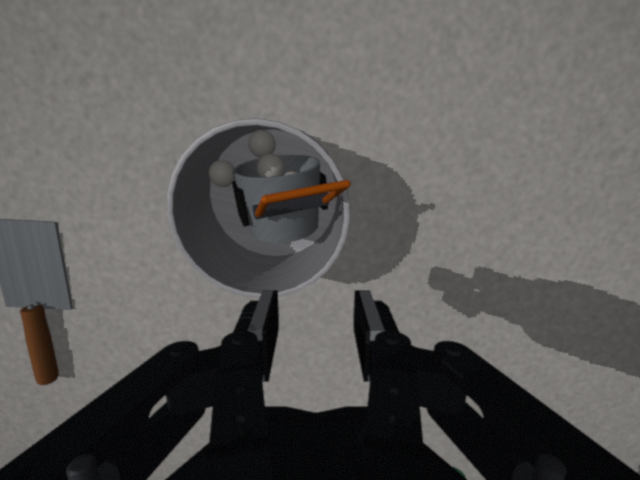

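View pics/scene25c.png

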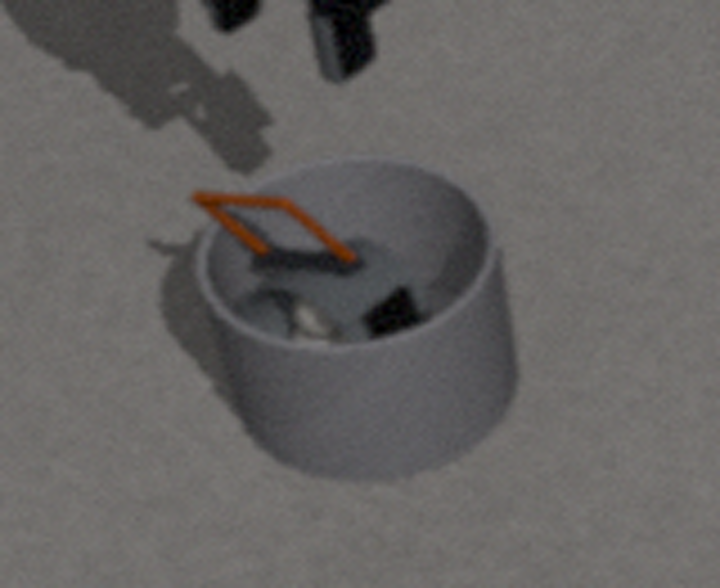

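View pics/side25c.png

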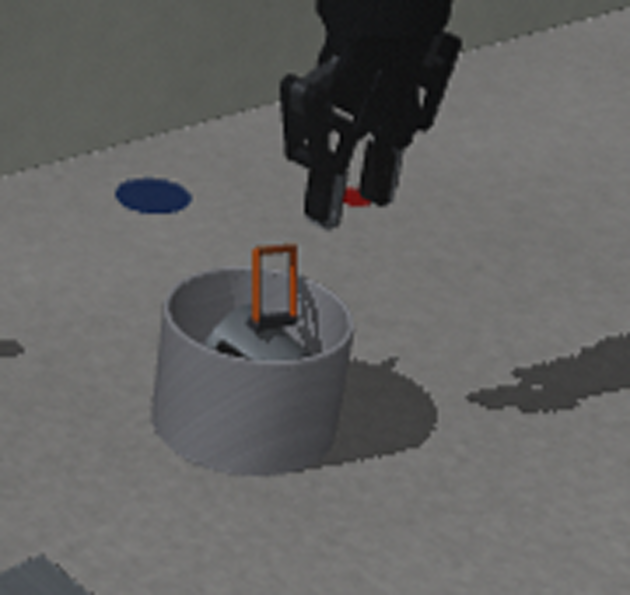

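```bash
python3 - <<'E'
from h import *
Rm,t,s=pose();p=ctrl.get_image("wrist");T=(Rm,t)
for zl,zr in((111,111),(119,103)):
    l=Rm.T@(back(p,(260,207),zl,T)-t); r=Rm.T@(back(p,(346,185),zr,T)-t); print(l.round(),r.round(),np.linalg.norm(l-r), np.arctan2(r[2]-l[2],r[0]-l[0]))
h=[Rm.T@(back(p,u,73,T)-t) for u in((258,217),(325,203))]; print(h)
E
```

```text
[-32.  44.  40.] [17. 44. 52.] 50.48100154722134 0.2509731319002788
[-30.  36.  41.] [18. 52. 51.] 51.79016727679812 0.20152986071010173
[array([-39.72337988,  82.30131282,  25.18030417]), array([ 6.75255849, 82.29944756, 35.02421443])]
```

apply_moves([
  [-0.5,0,1.2,-0.11,7.8],
  [-1,0,2.6,-0.22,7.8],
  [-1,0,4,-0.22,7.8],
  [-1,2,4,-0.22,7.8],
  [-1,4,4,-0.22,7.8],
  [-1,6,4,-0.22,7.8],
  [-1,7.1,4,-0.22,7.8],
  [-1,7.1,4,-0.22,7],
  [-1,7.1,4,-0.22,6],
  [-1,7.1,4,-0.22,5],
  [-1,7.1,4,-0.22,4.5],
  [-1,7.1,4,-0.22,4.5],
  [-1,7.1,4,-0.22,4.5],
])

```text
clock: 41.42
eef_pos: [592.8, -241.6, 85.5]
tool_rot: [-1.569, -0.001, -1.22]
force: [0.5, -0.2, 5.9]
width: 54.5
```

```bash
python3 look.py 26; python3 look2.py 26
```

```text
[ 592.8374076  -241.57725604   85.49558053] [-1.56869122e+00 -1.33810901e-03 -1.21993922e+00] [ 0.50633407 -0.18415978  5.86425978] 54.508227626456 41.425
```

View pics/wrist26.png

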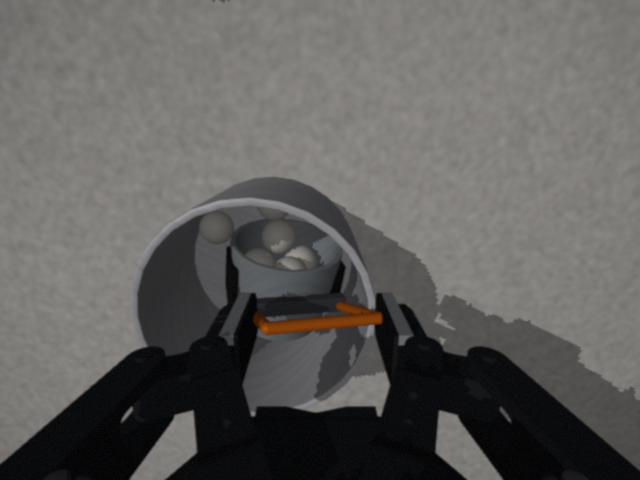

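View pics/side26c.png

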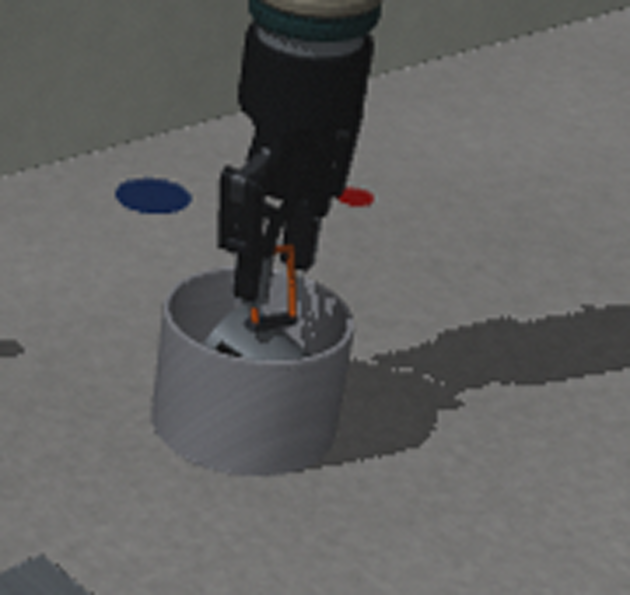

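The loop is gripped at 54.5. Lifting slowly while moving back over the jar's middle.

apply_moves([
  [0,-0.4,0,0,4.5],
  [-0.4,-0.8,-0.1,0,4.5],
  [-0.8,-1.2,-0.2,0,4.5],
  [-1.2,-1.6,-0.2,0,4.5],
  [-1.6,-2,-0.3,0,4.5],
  [-2,-2.5,-0.4,0,4.5],
  [-2.3,-3,-0.4,0,4.5],
  [-2.3,-3.5,-0.4,0,4.5],
  [-2.3,-3.5,-0.4,0,4.5],
])

```text
clock: 42.7
eef_pos: [580.6, -221.5, 119.9]
tool_rot: [-1.57, -0.001, -1.22]
force: [-0.6, 0.1, -2.9]
width: 54.5
```

```bash
python3 look.py 27; python3 look2.py 27
```

```text
[ 580.55170238 -221.52821107  119.91774566] [-1.56990722e+00 -9.86354156e-04 -1.22010965e+00] [-0.60094015  0.11486882 -2.94490898] 54.484756709790275 42.7
```

View pics/wrist27.png

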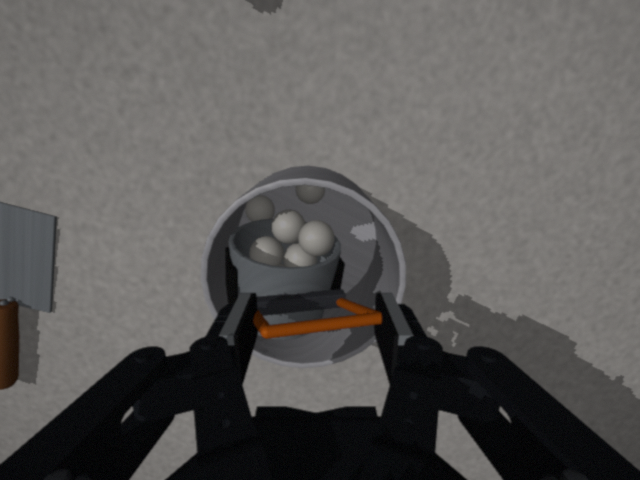

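View pics/scene27c.png

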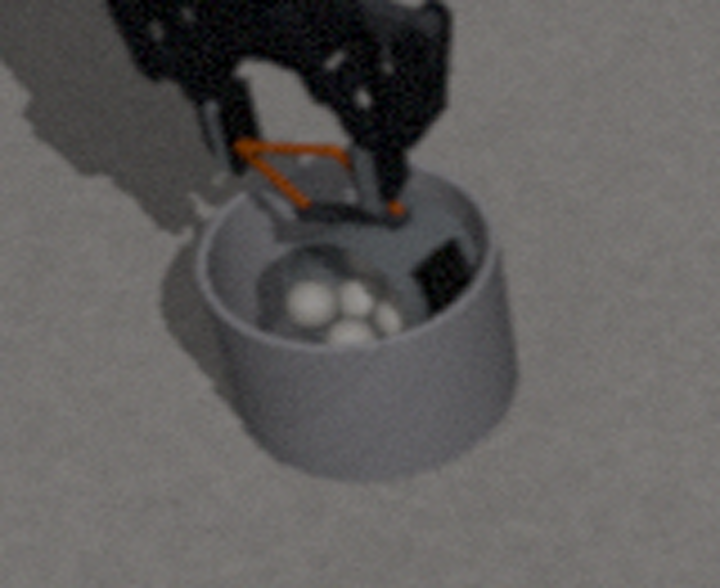

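View pics/side27c.png

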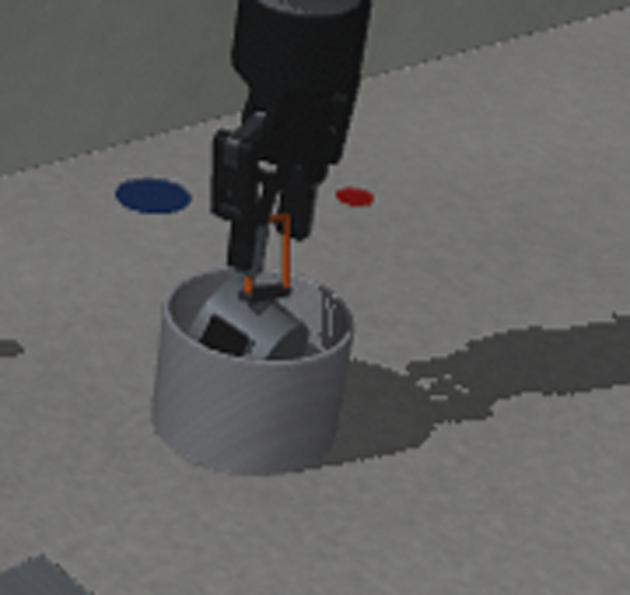

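It holds about six balls, hanging at about 1.2 rad. To pour the rest, I'll use the jar's near rim as a fulcrum: raise, lay the lower side near the foot on the rim, and let the mouth swing down over the jar. Measuring first.

```bash
python3 - <<'E'
from h import *
Rm,t,s=pose();p=ctrl.get_image("wrist");T=(Rm,t)
for z in(100,108): 
    l=back(p,(252,302),z,T);r=back(p,(345,297),z,T);print(z,l.round(),r.round(),((l+r)/2).round(),np.linalg.norm(l-r))
E
python3 look3.py
```

```text
100 [ 561. -192.  100.] [ 581. -238.  100.] [ 571. -215.  100.] 50.51924689809205
108 [ 566. -192.  108.] [ 585. -236.  108.] [ 575. -214.  108.] 48.03223224337784
cup [([540.0, -214.0, 67.0], [-21.0, 52.0, -35.0], 0.8)]
cup_mouth [([594.0, -196.0, 74.0], [-19.0, 45.0, 22.0], 0.59)]
loop_bar [([590.0, -224.0, 147.0], [7.0, -28.0, 8.0], 0.87)]
cup [([542.0, -209.0, 65.0], [-25.0, 54.0, -32.0], 0.95)]
cup_mouth [([595.0, -198.0, 77.0], [-17.0, 42.0, 22.0], 0.93)]
loop_bar [([586.0, -226.0, 144.0], [7.0, -25.0, 4.0], 0.62)]
cup [([542.0, -211.0, 69.0], [-22.0, 50.0, -32.0], 0.87)]
cup_mouth [([594.0, -200.0, 70.0], [-15.0, 49.0, 21.0], 0.7)]
loop_bar [([594.0, -226.0, 144.0], [9.0, -25.0, 11.0], 0.57)]
```

The networks agree (cup (541,-211,67), mouth (594,-198,74)): tilt is about 1.44, with about 0.5 rad of slack in the loop. Raising, then shifting so the foot end sits over the near rim.

apply_moves([
  [0,-0.7,0,0,4.5],
  [0,-1.6,0,0,4.5],
  [0,-2.6,0,0,4.5],
  [0,-3.6,0,0,4.5],
  [0,-4.6,0,0,4.5],
  [0,-5.4,0,0,4.5],
  [0,-5.9,0,0,4.5],
  [0.1,-6,-0.4,0,4.5],
  [0.3,-6,-1,0,4.5],
  [0.4,-6,-1.8,0,4.5],
  [0.6,-6,-2.6,0,4.5],
  [0.7,-6,-3.3,0,4.5],
  [0.8,-6,-3.8,0,4.5],
  [0.8,-6,-4,0,4.5],
  [0.8,-6,-4,0,4.5],
])

```text
clock: 45.38
eef_pos: [545.4, -242.3, 179.4]
tool_rot: [-1.571, 0.0, -1.22]
force: [-0.5, -0.2, -3.0]
width: 54.5
```

```bash
python3 look.py 28; python3 look2.py 28;python3 look3.py
```

```text
[ 545.36299549 -242.33836536  179.35029179] [-1.57057026e+00  5.50570666e-05 -1.22004006e+00] [-0.53548351 -0.2333525  -2.98466303] 54.53730341966349 45.375
cup [([506.0, -233.0, 129.0], [-22.0, 50.0, -34.0], 0.91)]
cup_mouth [([560.0, -218.0, 135.0], [-18.0, 44.0, 22.0], 0.72)]
loop_bar [([551.0, -248.0, 207.0], [8.0, -28.0, 3.0], 0.56)]
cup [([503.0, -230.0, 125.0], [-26.0, 54.0, -36.0], 0.56)]
cup_mouth [([559.0, -217.0, 137.0], [-19.0, 43.0, 21.0], 0.94)]
loop_bar [([553.0, -244.0, 205.0], [4.0, -25.0, 6.0], 0.68)]
cup [([503.0, -233.0, 132.0], [-23.0, 47.0, -37.0], 0.8), ([580.0, 238.0, 3.0], [-439.0, 176.0, 197.0], 0.62)]
cup_mouth [([557.0, -221.0, 132.0], [-16.0, 47.0, 18.0], 0.79)]
loop_bar [([557.0, -244.0, 203.0], [6.0, -24.0, 10.0], 0.54)]
```

View pics/wrist28.png

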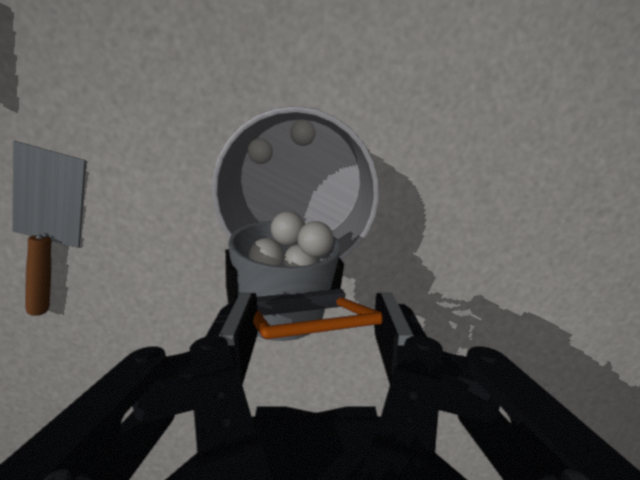

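View pics/side28c.png

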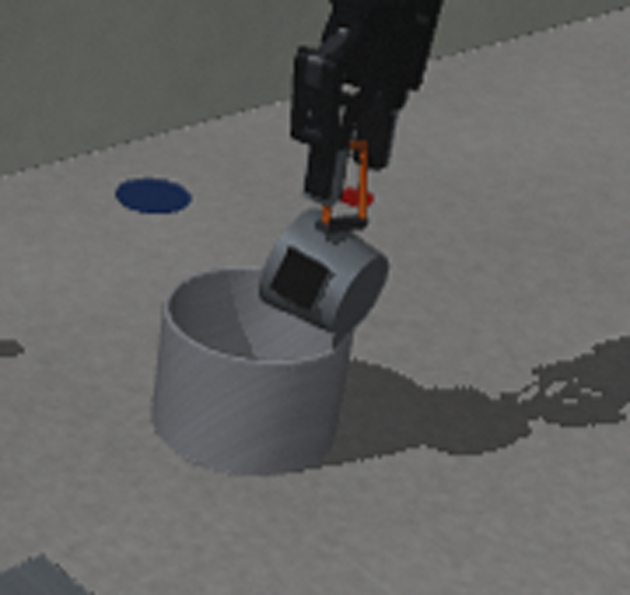

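Two balls are in the jar and seven in the cup, tilt about 1.45. The mouth is over the jar and the foot 15 mm outside the near rim. Lowering gently onto the rim to swing the mouth down.

apply_moves([
  [0,0.5,0,0,4.5],
  [0,1,0,0,4.5],
  [0,1.4,0,0,4.5],
  [0,1.6,0,0,4.5],
  [0,1.8,0,0,4.5],
  [0,2,0,0,4.5],
  [0,2.2,0,0,4.5],
  [0,2.3,0,0,4.5],
  [0,2.3,0,0,4.5],
])

```text
clock: 47.25
eef_pos: [552.0, -241.4, 161.2]
tool_rot: [-1.558, -0.005, -1.219]
force: [5.0, 4.4, 20.6]
width: 54.7
```

```bash
python3 look.py 29; python3 look2.py 29
```

```text
[ 551.98723787 -241.41005225  161.21125634] [-1.55776667 -0.00472352 -1.21911613] [ 4.98567956  4.37155451 20.5625785 ] 54.67594601075594 47.25
```

View pics/wrist29.png

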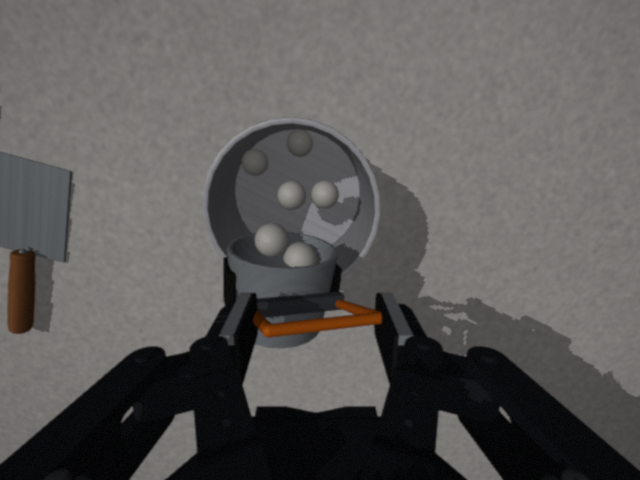

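View pics/side29c.png

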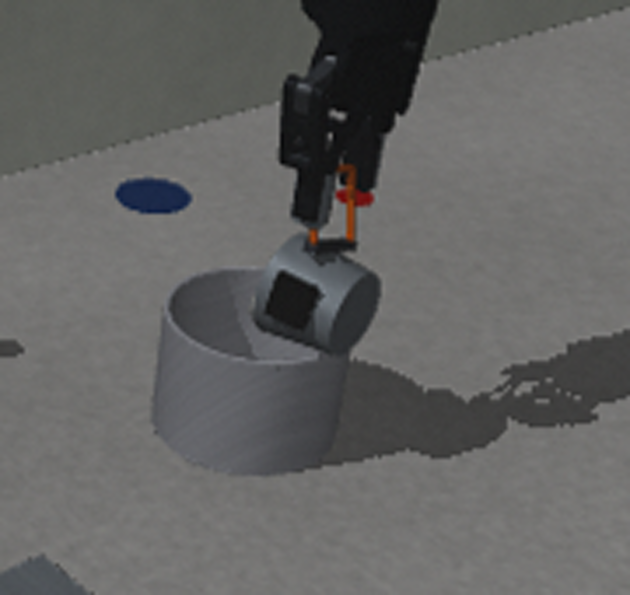

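Four balls are in the jar now. The contact is nearly under the hinge (20 N), so there's little leverage. I'll back up, shift 9 mm towards the mouth so the rim bears nearer the foot, and lower again.

apply_moves([
  [0,-0.8,0,0,4.5],
  [0,-1.2,0,0,4.5],
  [0,-1.2,1.0,0,4.5],
  [0,-1.2,1.0,0,4.5],
  [0,-0.8,1.0,0,4.5],
  [0,-0.5,1.0,0,4.5],
  [0,-0.3,1.0,0,4.5],
  [0,-0.1,1.0,0,4.5],
  [0,0.1,1,0,4.5],
  [0,0.1,1,0,4.5],
])

```text
clock: 48.65
eef_pos: [554.6, -238.9, 155.2]
tool_rot: [-1.571, 0.0, -1.22]
force: [-0.5, 0.3, -2.3]
width: 54.8
```

```bash
python3 look.py 30; python3 look2.py 30
```

```text
[ 554.62629645 -238.94289516  155.18865744] [-1.57090754e+00  1.64940161e-04 -1.22004750e+00] [-0.46498245  0.33994825 -2.29792244] 54.817463812618804 48.65
```

View pics/wrist30.png

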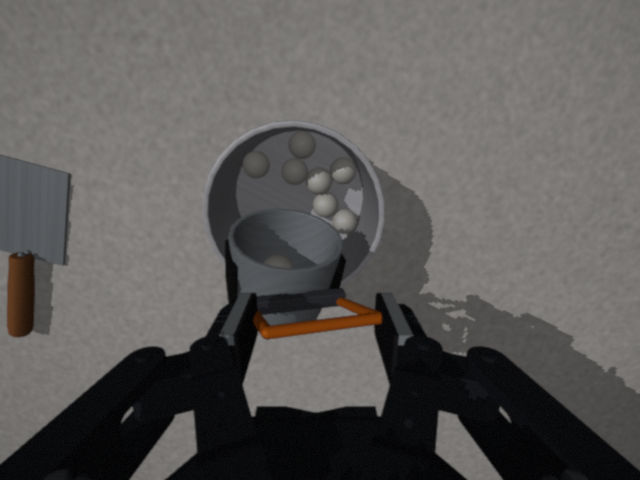

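View pics/side30c.png

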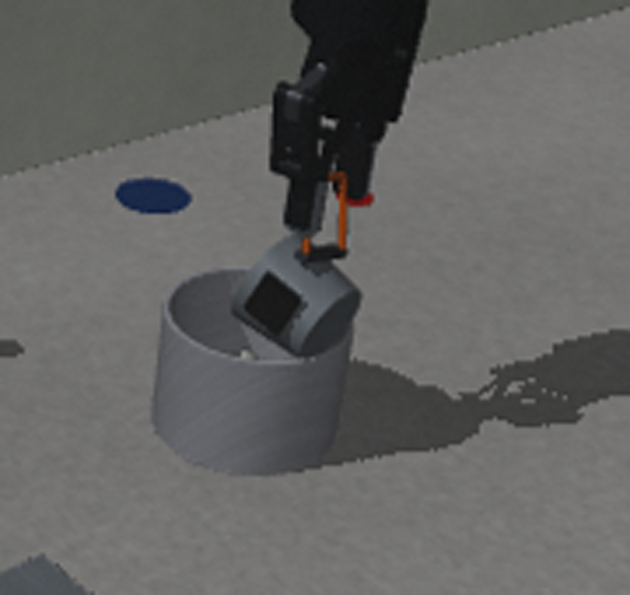

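Seven balls are in the jar, with one or two left at the bottom of the cup (275,262). Lowering onto the rim again, now with better leverage, then a small jolt.

apply_moves([
  [0,0.3,0,0,4.5],
  [0,0.6,0,0,4.5],
  [0,0.9,0,0,4.5],
  [0,1.2,0.2,0,4.5],
  [0,1.2,0.4,0,4.5],
])

```text
clock: 49.42
eef_pos: [558.3, -237.4, 142.9]
tool_rot: [-1.571, 0.001, -1.22]
force: [0.5, -0.9, -1.5]
width: 54.4
```

```bash
python3 look.py 31
```

```text
[ 558.33963244 -237.38703689  142.90447637] [-1.57132378e+00  6.09028008e-04 -1.22004576e+00] [ 0.50493156 -0.85617243 -1.49746   ] 54.36858202039627 49.425
```

View pics/wrist31.png

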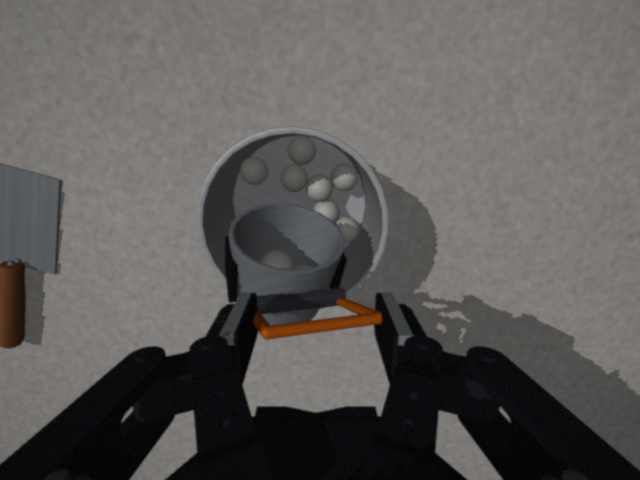

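View pics/side31c.png

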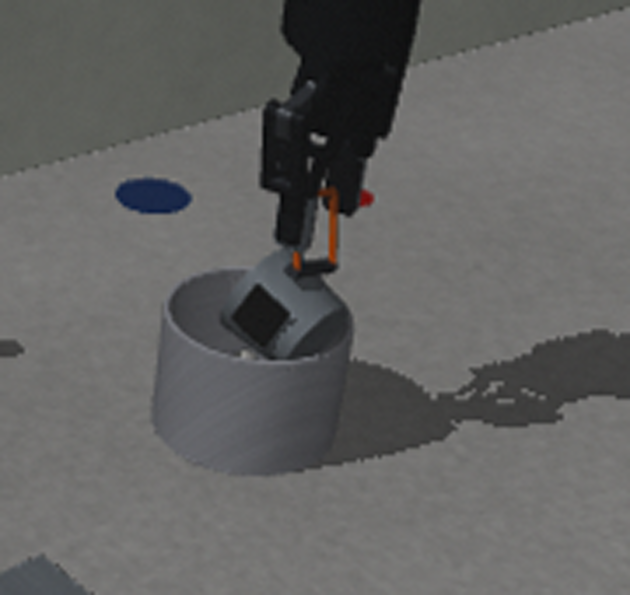

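One or two balls remain; the foot slipped inside the rim. A better fulcrum is the far wall: lower the mouth below rim level, press the lip lightly against the far wall so the cup swings past horizontal, then back away so the balls drop.

apply_moves([
  [0,0.5,0.8,0,4.5],
  [0,1,1.6,0,4.5],
  [0,1.5,2.4,0,4.5],
  [0,1.5,3.2,0,4.5],
  [0,1.5,3.8,0,4.5],
  [0,1.5,4.4,0,4.5],
  [0,1.5,5,0,4.5],
  [0,1.5,5.6,0,4.5],
  [0,1.5,5.6,0,4.5],
])

```text
clock: 50.65
eef_pos: [611.7, -218.8, 128.5]
tool_rot: [-1.57, -0.001, -1.22]
force: [-0.4, -2.6, -1.5]
width: 54.9
```

```bash
python3 look.py 32; python3 look2.py 32
```

```text
[ 611.70726155 -218.83546342  128.46115851] [-1.57020160e+00 -1.37014888e-03 -1.21979786e+00] [-0.37504427 -2.62226394 -1.49274313] 54.894535507689206 50.65
```

View pics/wrist32.png

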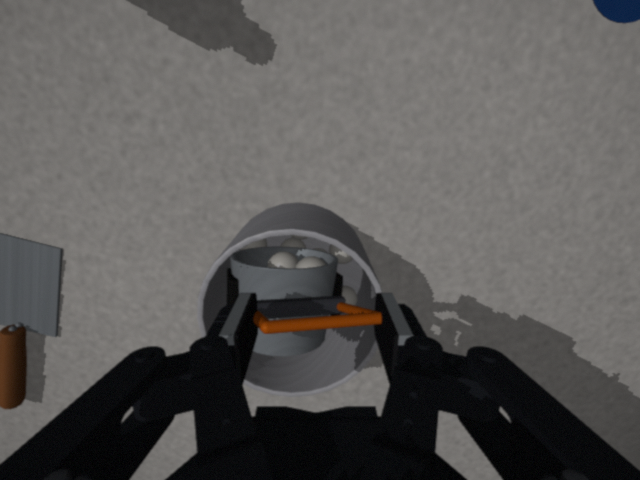

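View pics/scene32c.png

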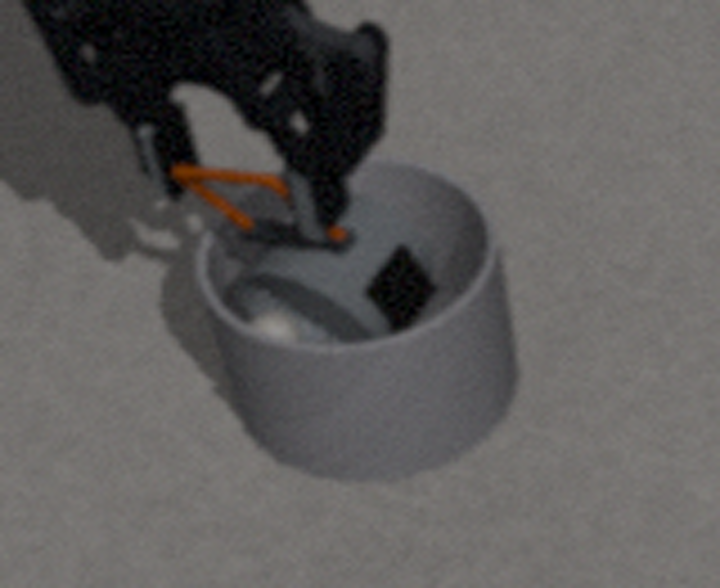

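View pics/side32c.png

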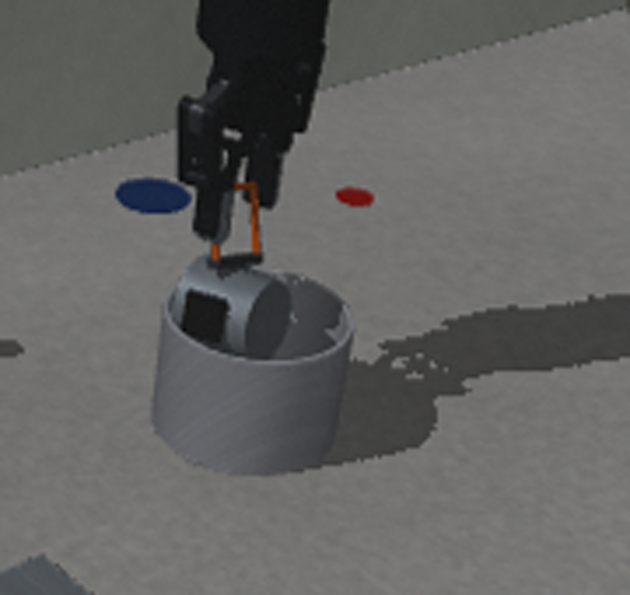

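Both remaining balls have rolled to the lip at (282,262) and (310,265). A little more tilt, then back off briskly.

apply_moves([
  [0,0,0.3,0,4.5],
  [0,0,0.5,0,4.5],
  [0,0,0.5,0,4.5],
  [0,0,-2,0,4.5],
  [0,0,-3.2,0,4.5],
  [0,0,-3.2,0,4.5],
  [0,0,-3.2,0,4.5],
])

```text
clock: 51.68
eef_pos: [582.0, -228.6, 128.4]
tool_rot: [-1.569, 0.0, -1.219]
force: [-0.7, -0.0, -1.4]
width: 54.6
```

```bash
python3 look.py 33
```

```text
[ 582.04428009 -228.57305158  128.36614996] [-1.56949051e+00  2.80645183e-04 -1.21921306e+00] [-0.71359563 -0.01130167 -1.44960658] 54.56106465892602 51.675
```

View pics/wrist33.png

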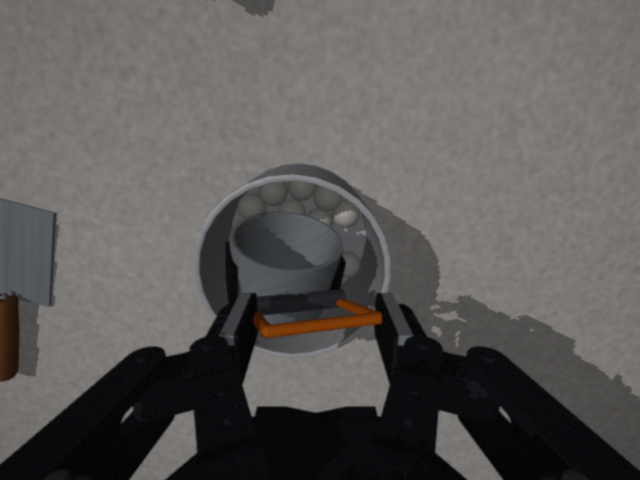

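The cup looks empty and the force equals the bare cup's weight (1.45 N). Raising clear, then carrying it to open bench.

apply_moves([
  [0,-1,0,0,4.5],
  [0,-3,0,0,4.5],
  [0,-5.5,0,0,4.5],
  [0,-7.5,0,0,4.5],
  [0,-8,0,0,4.5],
  [-1,-8,1,0,4.5],
  [-2.8,-8,2.8,0,4.5],
  [-5,-8,5,0,4.5],
  [-7.4,-8,7.4,0,4.5],
  [-9.6,-8,9.6,0,4.5],
  [-11.2,-8,11.2,0,4.5],
  [-11.6,-8,11.5,0,4.5],
  [-11.6,-8,11.5,0,4.5],
])

```text
clock: 53.4
eef_pos: [648.6, -81.6, 208.0]
tool_rot: [-1.572, -0.0, -1.22]
force: [-0.6, -0.6, -0.9]
width: 54.8
```

```bash
cat > look4.py <<'E'
import sys
from h import *
n=sys.argv[1]
Rm,t,s=pose(); print(s['eef_pos'],s['force'],s['width'],s['clock'])
p=ctrl.get_image("wrist");save(p,"wrist"+n)
b=ctrl.get_image("side"); i=b['image'][80:250,270:460,::-1]; cv2.imwrite(f'pics/side{n}c.png',cv2.resize(i,None,fx=3.5,fy=3.5,interpolation=cv2.INTER_CUBIC))
a=ctrl.get_image("scene"); i=a['image'][100:300,150:350,::-1]; cv2.imwrite(f'pics/scene{n}c.png',cv2.resize(i,None,fx=3,fy=3,interpolation=cv2.INTER_CUBIC))
for x in(p,a,b):
  for q in["cup","cup_mouth"]:
    print(q,[(np.round(d['location']).tolist(),(Rm.T@(np.array(d['location'])-t)).round().tolist(),round(d['confidence'],2)) for d in ctrl.mark_of(x,q) if d['confidence']>.5])
E
python3 look4.py 34
```

```text
[648.61135013 -81.61211938 207.99681874] [-0.61041083 -0.592039   -0.92190272] 54.83405030565672 53.4
cup []
cup_mouth [([668.0, -59.0, 172.0], [-15.0, 36.0, 26.0], 0.58)]
cup [([615.0, -71.0, 154.0], [-22.0, 54.0, -28.0], 0.75)]
cup_mouth [([669.0, -62.0, 171.0], [-12.0, 37.0, 26.0], 0.72)]
cup []
cup_mouth [([668.0, -60.0, 165.0], [-13.0, 43.0, 25.0], 0.72)]
```

View pics/scene34c.png

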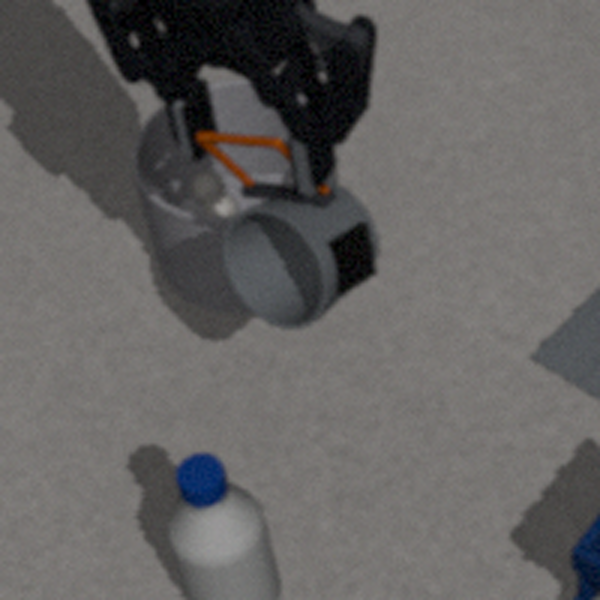

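View pics/side34c.png

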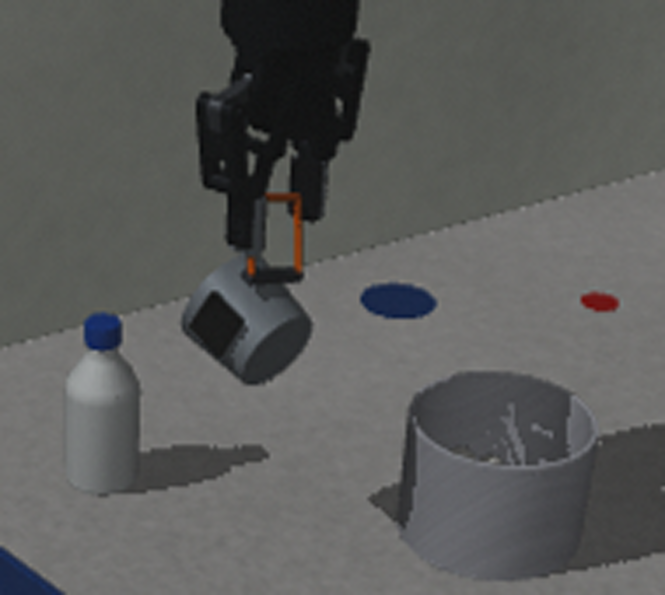

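View pics/wrist34.png

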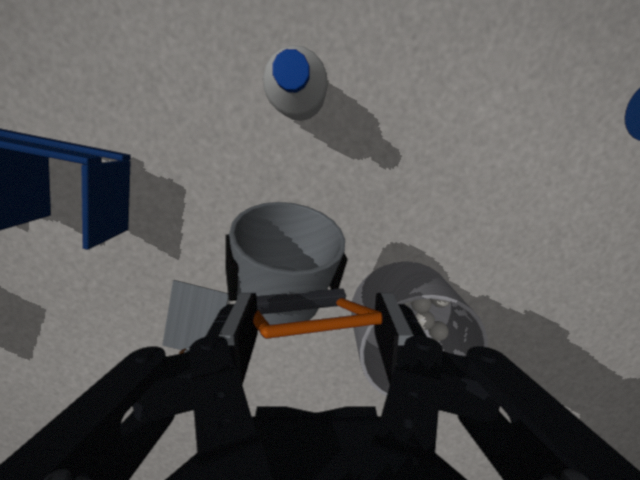

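The cup is empty, hanging at about 1.28 rad over open bench. The balls show in the jar in wrist (430,315). Lowering until the foot edge touches the bench.

apply_moves([
  [0,2,0,0,4.5],
  [0,5,0,0,4.5],
  [0,8,0,0,4.5],
  [0,10.5,0,0,4.5],
  [0,11.8,0,0,4.5],
  [0,12.4,0,0,4.5],
  [0,12.7,0,0,4.5],
  [0,12.7,0,0,4.5],
])

```text
clock: 54.85
eef_pos: [649.7, -81.0, 82.0]
tool_rot: [-1.57, -0.001, -1.22]
force: [0.3, -0.5, -1.8]
width: 54.6
```

```bash
python3 look4.py 35
```

```text
[649.67670054 -80.98600925  82.04271122] [ 0.30694445 -0.46654013 -1.7563601 ] 54.64339900074709 54.85
cup [([615.0, -67.0, 27.0], [-25.0, 55.0, -28.0], 0.85)]
cup_mouth [([668.0, -58.0, 43.0], [-16.0, 39.0, 25.0], 0.66)]
cup [([618.0, -68.0, 28.0], [-23.0, 54.0, -25.0], 0.94)]
cup_mouth [([672.0, -58.0, 43.0], [-14.0, 39.0, 28.0], 0.72)]
cup [([615.0, -69.0, 30.0], [-23.0, 52.0, -29.0], 0.6)]
cup_mouth [([665.0, -59.0, 40.0], [-15.0, 42.0, 22.0], 0.74), ([582.0, 193.0, -2.0], [-280.0, 84.0, 31.0], 0.74)]
```

View pics/side35c.png

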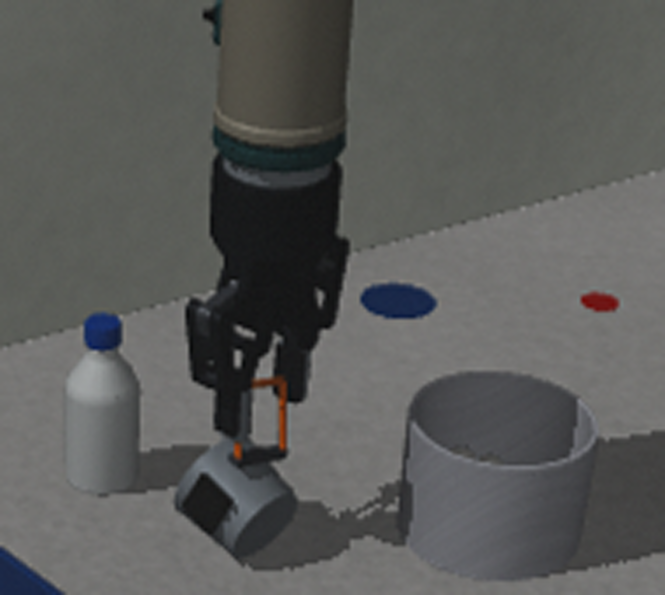

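The foot edge is about 2 mm above the bench. Now I'll swing the cup upright about its foot edge: down 3.5 mm, then back along an arc.

apply_moves([
  [0,0.35,0,0,4.5],
  [-0.1,0.35,-0.7,0,4.5],
  [-0.2,0.4,-1.4,0,4.5],
  [-0.3,0.4,-2,0,4.5],
  [-0.4,0.45,-2.6,0,4.5],
  [-0.5,0.65,-3.3,0,4.5],
  [-0.6,0.85,-3.9,0,4.5],
  [-0.7,1.15,-4.6,0,4.5],
  [-0.8,1.5,-5.2,0,4.5],
  [-0.9,1.9,-5.7,0,4.5],
  [-0.9,1.9,-5.7,0,4.5],
])

```text
clock: 56.68
eef_pos: [591.8, -96.9, 64.7]
tool_rot: [-1.571, -0.004, -1.224]
force: [-0.7, -0.7, 1.6]
width: 44.7
```

```bash
python3 look4.py 36
```

```text
[591.83500254 -96.85104584  64.71012482] [-0.72806237 -0.74711214  1.60367767] 44.70343534863555 56.675
cup [([610.0, -79.0, 7.0], [-10.0, 58.0, 23.0], 0.75)]
cup_mouth [([628.0, -66.0, 57.0], [-17.0, 8.0, 45.0], 0.85)]
cup [([616.0, -74.0, 6.0], [-14.0, 58.0, 30.0], 0.56)]
cup_mouth [([623.0, -63.0, 60.0], [-21.0, 5.0, 41.0], 0.62)]
cup [([615.0, -78.0, 9.0], [-11.0, 55.0, 29.0], 0.6)]
cup_mouth [([625.0, -69.0, 53.0], [-15.0, 11.0, 40.0], 0.71)]
```

View pics/side36c.png

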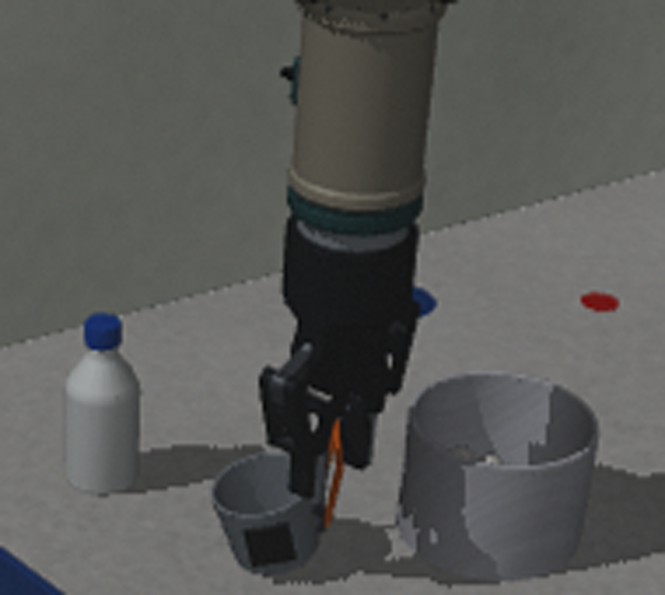

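View pics/wrist36.png

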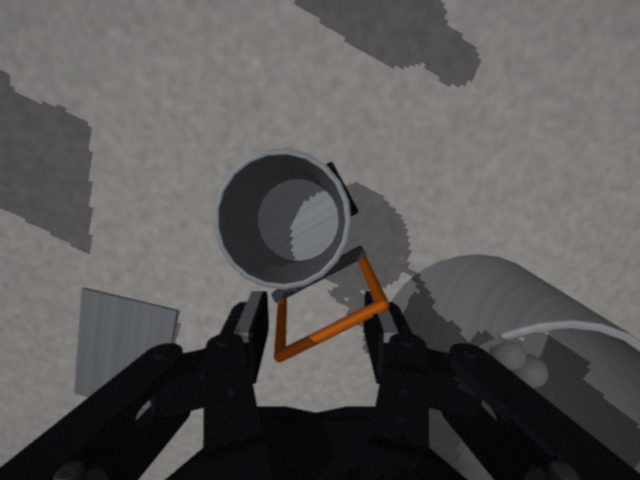

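The cup is nearly upright (about 0.3 rad, empty), and the grip has slipped off the loop. Opening so it settles on its foot, then raising straight up.

apply_moves([
  [0,0,0,0,5],
  [0,0,0,0,5.6],
  [0,0,0,0,6.2],
  [0,0,0,0,6.8],
  [0,-0.5,-0.3,0,7],
  [0,-2,-0.5,0,7],
  [0,-5,-0.5,0,7],
  [0,-9,-0.5,0,7],
  [0,-13,-0.5,0,7],
  [0,-14,-0.5,0,7],
])

```text
clock: 58.38
eef_pos: [589.4, -94.3, 206.2]
tool_rot: [-1.565, -0.003, -1.22]
force: [0.5, -0.3, -0.5]
width: 69.8
```

```bash
python3 look4.py 37
```

```text
[589.4487688  -94.30103432 206.2302248 ] [ 0.46201416 -0.32739614 -0.53837415] 69.81492780253788 58.375
cup [([617.0, -79.0, 1.0], [-5.0, 205.0, 30.0], 0.75), ([597.0, -135.0, 71.0], [41.0, 135.0, -7.0], 0.58)]
cup_mouth [([625.0, -78.0, 50.0], [-4.0, 156.0, 38.0], 0.67)]
cup [([619.0, -77.0, -1.0], [-7.0, 207.0, 32.0], 0.87)]
cup_mouth [([622.0, -78.0, 56.0], [-5.0, 150.0, 35.0], 0.78)]
cup [([620.0, -80.0, 4.0], [-4.0, 202.0, 32.0], 0.58)]
cup_mouth [([622.0, -78.0, 49.0], [-5.0, 158.0, 35.0], 0.89)]
```

View pics/side37c.png

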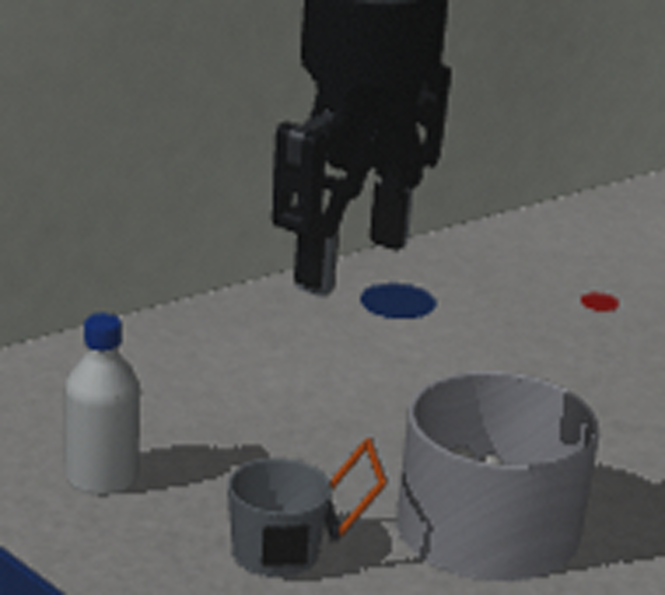

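View pics/wrist37.png

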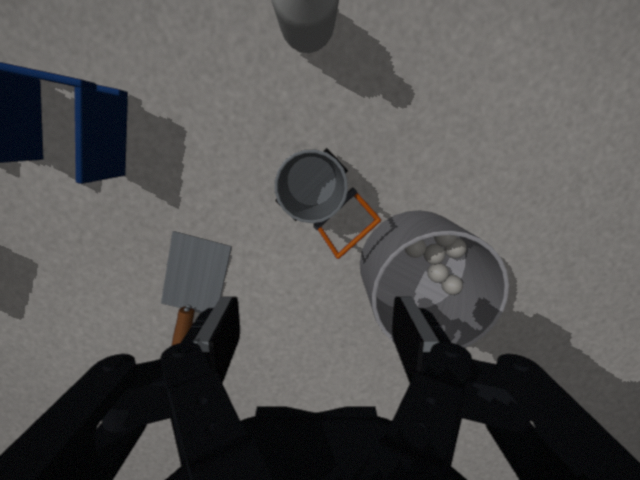

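The cup stands upright, empty and free at (619,-78), with the fingers clear. I'll look straight into the jar to count balls and check its position.

apply_moves([
  [0.8,-0.5,-0.8,0,7],
  [2.6,-1.5,-2.8,0,7],
  [5,-2.5,-5.4,0,7],
  [7.6,-3,-8,0,7],
  [9.8,-3,-10.4,0,7],
  [10.9,-3,-11.5,0,7],
  [10.9,-3,-11.5,0,7],
])

```text
clock: 59.7
eef_pos: [516.4, -237.3, 232.8]
tool_rot: [-1.571, -0.0, -1.223]
force: [0.4, 0.9, -0.3]
width: 70.1
```

```bash
python3 - <<'E'
from h import *
Rm,t,s=pose(); print(s['eef_pos'],s['clock'])
p=ctrl.get_image("wrist");save(p,"wrist38")
i=p['image'][:,:,::-1]; cv2.imwrite('pics/w38c.png',cv2.resize(i[120:360,200:480],None,fx=2.5,fy=2.5,interpolation=cv2.INTER_CUBIC))
a=ctrl.get_image("scene");save(a,"scene38");b=ctrl.get_image("side");save(b,"side38")
for x in(p,a,b): marks(x,["jar","cup","cup_mouth","sample","knife","tin"])
print(ctrl.read_state()['clock'])
E
```

```text
[ 516.41765074 -237.30146592  232.7958209 ] 59.7
119 jar [([573.9, -218.7, 1.3], 0.97)]
119 cup [([622.5, -78.3, 1.1], 0.61)]
119 cup_mouth [([620.7, -78.3, 51.7], 0.87)]
119 sample [([573.8, -216.8, -2.0], 0.75)]
119 knife [([439.3, 11.8, 2.2], 0.88)]
119 tin []
120 jar [([573.4, -216.4, -1.2], 0.8)]
120 cup [([618.0, -77.2, -1.7], 0.97)]
120 cup_mouth [([625.2, -79.3, 53.2], 0.96)]
120 sample [([755.0, -22.8, -0.1], 0.83)]
120 knife [([433.9, 7.2, 0.4], 0.72)]
120 tin [([580.5, 232.0, -0.8], 0.68)]
121 jar []
121 cup [([615.4, -80.6, 0.8], 0.84)]
121 cup_mouth [([622.8, -78.9, 50.2], 0.98)]
121 sample [([757.4, -28.5, 1.9], 0.89)]
121 knife [([438.1, 6.3, -0.6], 0.55)]
121 tin [([579.5, 233.9, 2.0], 0.85)]
60.75
```

View pics/wrist38.png

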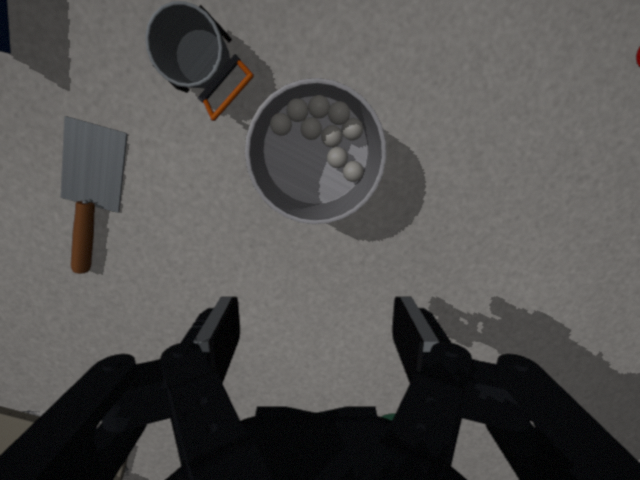

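View pics/w38c.png

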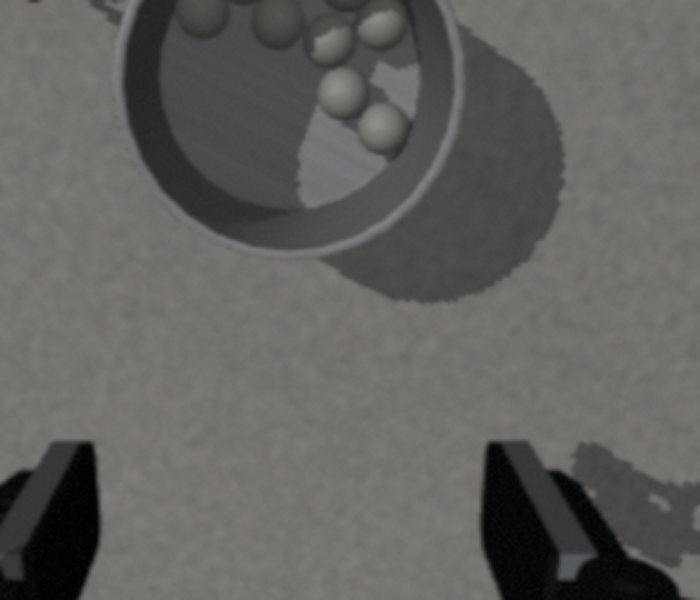

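View pics/scene38.png

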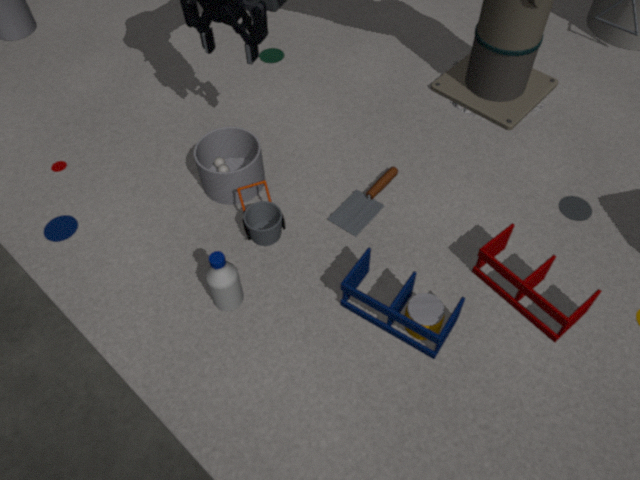

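Nine balls are in the jar, at (281,124), (297,109), (319,105), (340,112), (311,128), (333,136), (353,131), (337,156) and (354,171). The cup is upright at (619,-78). Jar, tin, bottle and spatula are within measurement error of where they were, and the arm is clear. Handing in.

```bash
python3 - <<'E'
from cell import ctrl
print(ctrl.finish_job()); print(ctrl.read_state()['clock'])
E
```

```text
the job is handed in; nothing more can be done
None
the job is handed in; nothing more can be done
```

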